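# Wind the counter vent open with its loose crank

### The arm

A 7-joint arm with a two-finger parallel gripper is mounted at the origin on the work surface. World frame = base frame: x ahead of the robot, y to its left, z up, the work surface at z = 0. Lengths are in m, angles in rad, forces in N, time in s.
With the tool pointing down it reaches from about 0.425 to 0.875 m from the base axis. Payload 4.7 kg.
Tool frame: the origin (TCP) lies at the very end of the fingers, on their centre line; the grasp point (between the pads) lies 19 mm behind it; z points along the fingers, y is the direction in which the jaws open and shut (so a half turn about z gives the same grasp; the last joint's range is limited). The gripper opens to 87 mm and grips with 3 to 60 N. Pads are 19 mm wide; open, the fingers measure 117 mm over their backs; the gripper's body (75 mm by 190 mm) begins 51 mm behind the grasp point.
Start: joints at [1.269, 0.321, -0.07, 1.45, 0.023, 1.371, -0.057], TCP at [0.202, -0.618, 0.223] pointing down, gripper open.
Joint ranges: [-2.86, 2.86], [-0.3, 2.09], [-1.38, 1.24], [0.06, 2.45], [-1.56, 4.7], [0.09, 2.05], [-2.69, 2.69]. Speed limits (rad/s): [2.57, 2.57, 3.14, 3.14, 3.14, 3.14, 3.14].

### API

Orientations are given as a rotation vector (axis times angle).
In Python, from bench import ctrl, get_image, camera_info gives the robot as it stands.
- The arm moves only by the tool carry_out, never from a script. Its argument "commands" is a list of rows, each an object of numbers: "tx", "ty", "tz": the shift along the tool's x, y, z in m; "rx", "ry", "rz": the turn, a rotation vector about the tool's x, y, z in rad; "jaw": the opening, from 0 (shut) to 1 (fully open). In form: [{"tx": .., "ty": .., "tz": .., "rx": .., "ry": .., "rz": .., "jaw": ..}, ...]. A call has 1 to 12 rows; each row is the pose to reach, as a shift and turn from the pose commanded when the call began, along the tool's axes at that moment; what a row does not reach only later rows make up. A row lasts 1/8 s, in which the tool goes at most 62.5 mm and 10.7 degrees, less where a joint would pass 70% of its speed; a pose out of reach is approached as far as the arm can. A call with a gripper value outside its range is refused whole. The fingers move at their own pace and stop on an object; "grip_force" is the grip in N (left out, the last holds). Time passes only in rows, so rows that repeat a pose let the fingers close. It gives the time, the measured TCP pose, the force and the opening at its end, in the units of the state.
- ctrl.get_state(): the state, without advancing time (a new reading comes with each control period).
- get_image(name): name is "side" or "top" or "wrist"; returns the picture (420x560x3 uint8, red, green, blue); there is no depth.
- camera_info(name): a dict with "intrinsics" (3x3 intrinsics, pixels), "k1" (the pictures are not rectified: a ray, as slopes to the right and down, at radius r is drawn at 1 + k1 r^2 times it, then the intrinsics apply), "R" (3x3) and "t" (3): a world point X has camera coordinates R X + t. Camera axes: x right, y down, z forward; pixel columns grow to the right and rows downward; lengths in m; the calibration is good to about 2 mm. A picture is of the moment at which its call begins: read the wrist's pose just before it. camera_info takes no time and is no camera call; for the wrist camera it gives the pose at the moment of the call.
- ctrl.close_job(): hands the job in, once; it reports no verdict.
The state is a dict: "time": time; "joint_positions": joint angles; "qd": joint speeds; "joint_torque": joint torques, N m; "position": TCP position; "tool_rot": TCP orientation; "ft_force": force on the tool from outside, world axes, zero at the start; "torque": the same for the moment, N m; "grip_width": opening from 0.0 (shut) to 1.0 (fully open).
Only numpy, scipy, OpenCV 4.12 (cv2) and the standard library are available. Lean on these libraries where they do the work, as an engineer would, in place of code of your own. Each camera call takes 0.05 s, during which the arm holds its last target.

### The job

Take the loose crank from the counter, fit its square bore right down onto the square shaft of the vent box, and with it wind the shaft clockwise (seen from above), about two full turns, until the vent flap stands straight up. Turn the shaft only with the crank, let go and leave the crank seated on the shaft, and do not disturb the bowl, mess tin, jar or strainer.

Things in the scene. Friction and masses are not known exactly. Their poses are not given: they have to be found in the camera images.
- crank_hub (a point): The loose crank, bright steel with a black knob, 122 mm long, 0.31 kg, lying bore-down on the counter. This point is the centre of its hub, a 40 x 40 mm square block 42 mm high with vertical flat sides and a 22.5 mm square bore right through it (bore sides parallel to the hub's sides; lower mouth chamfered 2.5 mm). x points from the hub along the arm to the knob, z up along the bore. The arm, 24 mm wide, 10 mm thick, leaves the hub flush with its underside.
- crank_bore (a point): Centre of the bore's lower mouth, in the plane of the crank's underside, 21 mm below crank_hub; axes as crank_hub.
- crank_knob (a point): Centre of the crank's upright black knob: a cylinder 26 to 28 mm in diameter and 56 mm high, from 12 to 68 mm above the crank's underside (this point: 40 mm above it), 90 mm from the bore's axis along x. It spins freely on its pin, so it can be pushed round from behind or held while it is carried round in a circle.
- shaft_seat (a point): Foot of the upright square shaft of the vent box: on the shaft's axis, on top of a round collar 36 mm across, where the crank's underside rests when fully seated; 57 mm above the counter. z is up the shaft, x and y are square to its flats and turn with it. Any of the four quarter turns fits. The vent box is a grey fixed box 120 mm wide (its x), 360 mm long (its y), 45 mm high; the shaft stands 60 mm from one end, the flap lies at the other end.
- shaft_top (a point): Centre of the top of the square steel shaft: 20 mm across flats, 34 mm high above the collar, its last 7 mm tapering to 12 mm; axes as shaft_seat.
- shaft (a joint): Angle of the shaft in rad, growing as it turns clockwise seen from above. It turns stiffly (0.2 N m, about 2 N at the knob) and stays where it is left. Geared to the flap: flap angle = this / 8; it starts between 0 and 1.6, and 12.6 stands the flap straight up. Stops at -1.5 and 16.
- flap (a joint): Opening angle of the vent flap in rad: 0 flat on the box, 1.57 straight up. It is an aluminium plate 110 x 90 mm, hinged across the box 272 mm from the shaft's axis, free edge towards the shaft. Only the winding gear moves it.
- flap_edge (a point): Middle of the flap's free edge, 90 mm from its hinge; 50 mm above the counter when shut, 137 mm when upright.
- bowl: Green bowl, 120 mm across, 55 mm high; origin at the centre of its underside. Bystander.
- mess_tin: Open aluminium tin, 120 x 150 x 55 mm with a wire handle on its -x side; origin at the centre of its underside. Bystander.
- jar: Glass spice jar with a cap, 52 mm across, 100 mm high; origin at the centre of its underside. Bystander.
- strainer: Steel tea strainer, bowl 72 mm across, 30 mm high, handle reaching 115 mm to its -x; origin under the bowl's centre. Bystander.
Mind the look-alikes: they are no part of the job. Leave any blue look-alike of the part that bears crank_hub alone.

How it is judged:
On the way, in this order (a step that is already met when the one before it is completed fails the run):
1. the crank sits fully down on the shaft before the shaft has been wound (horizontal distance between crank_bore and shaft_seat below 0.008 m and z of crank_bore in the frame of shaft_seat below 0.008 m and angle between crank_bore's own z axis and vertical below 0.15 rad and value of joint flap below 0.4 rad), for 0.2 s.
2. more than one full turn has been wound with the crank still seated (horizontal distance between crank_bore and shaft_seat below 0.008 m and z of crank_bore in the frame of shaft_seat below 0.008 m and angle between crank_bore's own z axis and vertical below 0.15 rad and value of joint flap above 1 rad), for 0.1 s.
At the end, for the whole second after the job is handed in: The flap stands straight up within 10 degrees (1.40 to 1.75 rad), the shaft is at rest, and the crank is still seated on it: underside within 8 mm of the collar, centred within 8 mm, tilted less than 0.15 rad (horizontal distance between crank_bore and shaft_seat below 0.008 m and z of crank_bore in the frame of shaft_seat below 0.008 m and angle between crank_bore's own z axis and vertical below 0.15 rad and value of joint flap between 1.4 and 1.75 rad and velocity of joint shaft between -0.1 and 0.1 rad/s); the robot touches nothing.
It fails at once if the shaft is turned without the crank on it (distance between crank_bore and shaft_seat above 0.06 m and (velocity of joint shaft above 0.5 rad/s or velocity of joint shaft below -0.5 rad/s)).
It fails at once if a bystander is moved more than 30 mm or tipped over (distance of any of bowl, mess_tin, jar, strainer from where it was at the start of the episode above 0.03 m or angle between any of bowl, mess_tin, jar, strainer's own z axis and vertical above 0.5 rad).
It also fails if it takes over 72 s, if anything falls off the work surface, if the arm or the gripper's body presses on something with over 40 N, if the wrist force passes 120 N, or if a joint passes its speed limit or range.

## Working session

There is one attempt and no reset: what is moved stays moved. The work goes in short steps, Python scripts to look and compute and a tool call to move; the robot and the scene stay as the last step left them, time stands still between calls to the robot, and variables do not carry over. Pictures are saved under pics/ and viewed, and the job is handed in when it is done.

Besides the shell and the picture viewer there is one more tool, called after "Request:" in YAML: its name, and indented under it one key for each argument. carry_out: Moves the arm, as the interface text tells. Its arguments: {"type":"object","properties":{"commands":{"type":"array"},"grip_force":{"type":"number"}},"required":["commands"]}

```bash
mkdir -p pics; ls; python3 - <<'E'
from bench import ctrl,get_image,camera_info
import cv2
s=ctrl.get_state()
print({k:s[k] for k in('time','position','tool_rot','grip_width','ft_force')})
for n in('side','top','wrist'):
    c=camera_info(n);print(n,c)
    cv2.imwrite(f'pics/a_{n}.png',get_image(n)[:,:,::-1])
E
```

```text
pics
{'time': 0.0, 'position': array([ 0.2016714 , -0.6173616 ,  0.22148435]), 'tool_rot': array([-3.10070888e+00, -4.93676801e-01,  5.65809998e-04]), 'grip_width': 0.9989318471902718, 'ft_force': array([ 0.2867369, -0.6843103,  0.836792 ])}
side {'intrinsics': array([[381.1073113 ,   0.        , 278.20513217],
       [  0.        , 381.1073113 , 203.67637322],
       [  0.        ,   0.        ,   1.        ]]), 'k1': 0.004115995480655857, 'R': array([[-0.70675529, -0.70721967, -0.01836562],
       [-0.43530194,  0.45518696, -0.77673487],
       [ 0.55768196, -0.54096689, -0.62955989]]), 't': array([0.40843491, 0.29746276, 0.79087502])}
top {'intrinsics': array([[525.87112156,   0.        , 277.10121115],
       [  0.        , 525.87112156, 202.93873888],
       [  0.        ,   0.        ,   1.        ]]), 'k1': -0.16884425842806386, 'R': array([[ 0.02055457, -0.99977909, -0.0043907 ],
       [-0.98267121, -0.01939328, -0.18433991],
       [ 0.18421404,  0.00810364, -0.98285275]]), 't': array([-0.01376455,  0.5807078 ,  1.35883356])}
wrist {'intrinsics': array([[347.83268536,   0.        , 283.72738183],
       [  0.        , 347.83268536, 209.68116823],
       [  0.        ,   0.        ,   1.        ]]), 'k1': -0.07628856727218748, 'R': array([[ 0.3117021 , -0.95017684, -0.00240414],
       [-0.9056512 , -0.29785921,  0.30178767],
       [-0.28746775, -0.09189054, -0.95337213]]), 't': array([-0.64969995, -0.0388328 ,  0.39237178])}
```

View pics/a_top.png

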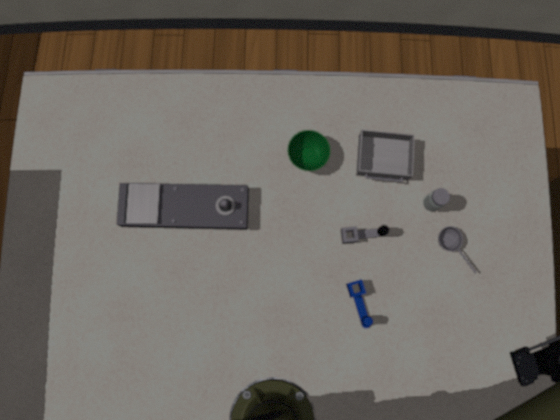

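View pics/a_side.png

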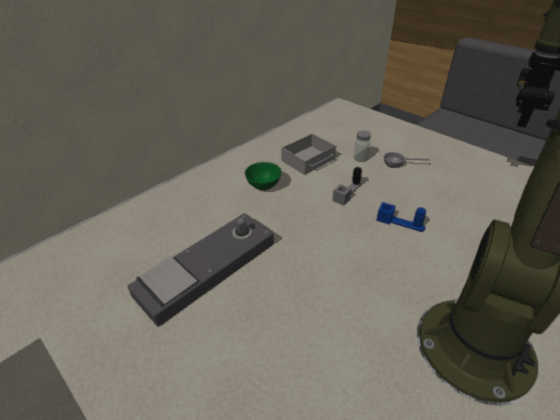

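View pics/a_wrist.png

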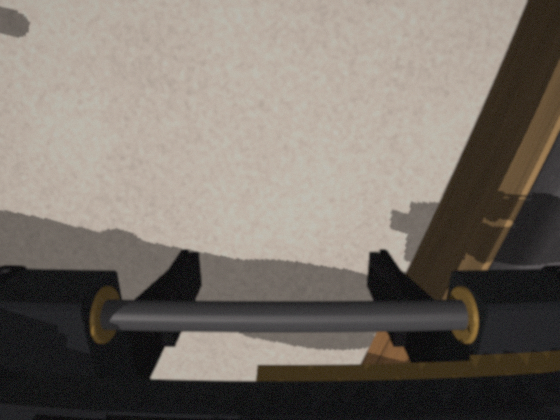

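The top view shows the steel crank with its hub at about (349,235) and knob at (383,231). The blue look-alike is at (357,290). The vent box spans (118–248, 183–228) with the shaft at about (226,205) and the flap at the left, which is +y.

```bash
cat > h.py <<'E'
import numpy as np,cv2
from bench import ctrl,get_image,camera_info
from scipy.spatial.transform import Rotation as Rn
def ray(c,px):
    K=c['intrinsics'];d=(np.array(px,float)-[K[0,2],K[1,2]])/[K[0,0],K[1,1]]
    u=d.copy()
    for _ in range(20): u=d/(1+c['k1']*(u@u))
    R=c['R'];return -R.T@c['t'],R.T@np.array([u[0],u[1],1])
def onz(c,px,z):
    o,d=ray(c,px);return o+d*(z-o[2])/d[2]
def proj(c,X):
    p=c['R']@np.array(X,float)+c['t'];u=p[:2]/p[2];u=u*(1+c['k1']*(u@u))
    K=c['intrinsics'];return u*[K[0,0],K[1,1]]+[K[0,2],K[1,2]]
def tri(c1,p1,c2,p2):
    o1,d1=ray(c1,p1);o2,d2=ray(c2,p2)
    s=np.linalg.lstsq(np.c_[d1,-d2],o2-o1,rcond=None)[0]
    a,b=o1+d1*s[0],o2+d2*s[1];return (a+b)/2,np.linalg.norm(a-b)
def crop(im,x0,y0,x1,y1,f,name):
    cv2.imwrite(name,cv2.resize(im[y0:y1,x0:x1,::-1],None,fx=f,fy=f,interpolation=cv2.INTER_CUBIC))
E
python3 - <<'E'
from h import *
im=cv2.imread('pics/a_top.png')[:,:,::-1]
crop(im,325,210,405,260,8,'pics/b1.png');crop(im,110,175,260,240,5,'pics/b2.png')
im=cv2.imread('pics/a_side.png')[:,:,::-1]
crop(im,320,160,380,210,8,'pics/b3.png');crop(im,210,205,280,255,8,'pics/b4.png')
E
```

```text
(no output)
```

View pics/b1.png

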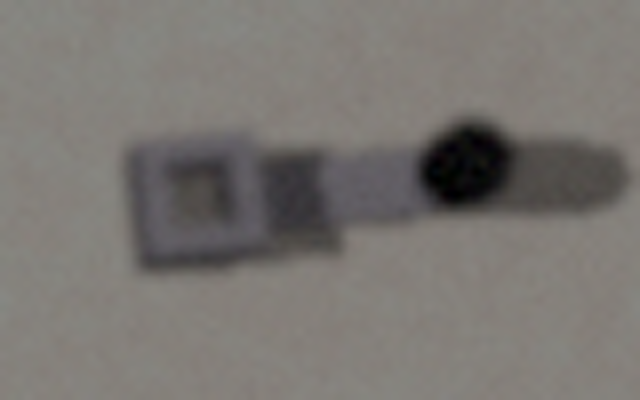

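View pics/b2.png

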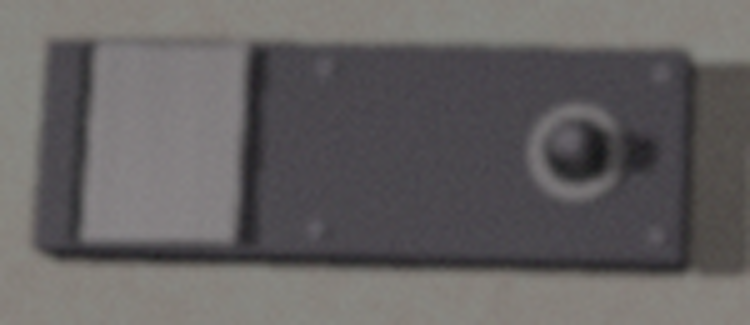

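View pics/b3.png

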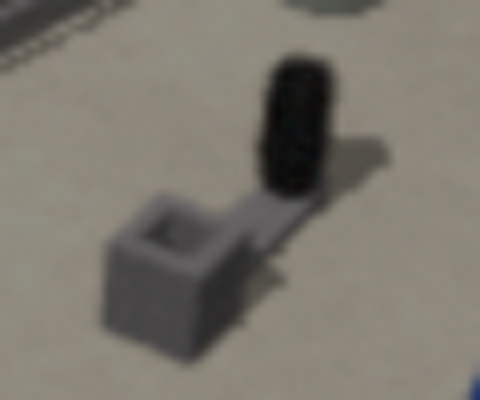

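View pics/b4.png

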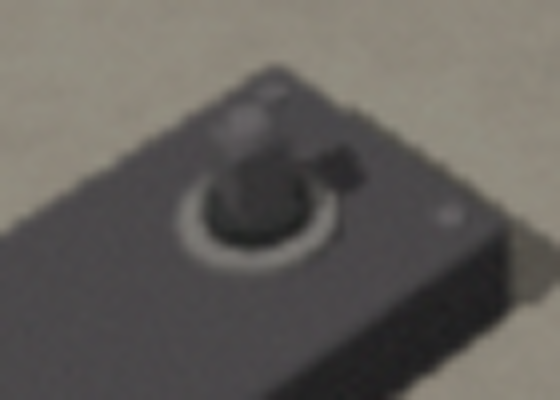

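```bash
python3 - <<'E'
from h import *
c=camera_info('top');s=camera_info('side')
f=lambda x,y:(325+(x+.5)/8-.5,210+(y+.5)/8-.5)
h=onz(c,f(200,195),.042);k=onz(c,f(467,163),.068)
print('hub',h,'knob',k,np.linalg.norm((k-h)[:2]),np.degrees(np.arctan2(*(k-h)[1::-1])))
for p in[(133,143),(258,137),(267,245),(143,252)]:print(onz(c,f(*p),.042))
g=lambda x,y:(110+(x+.5)/5-.5,175+(y+.5)/5-.5)
print('collar',onz(c,g(575,152),.055),'boxcorners',[onz(c,g(*p),.045) for p in[(48,40),(690,52),(685,265),(40,245)]])
e=lambda x,y:(320+(x+.5)/8-.5,160+(y+.5)/8-.5)
print('hub side',onz(s,e(178,235),.042)); print('knob', onz(s,e(302,68),.068))
q=lambda x,y:(210+(x+.5)/8-.5,205+(y+.5)/8-.5)
print('collar side',onz(s,q(258,220),.055),'shafttop tri',tri(c,g(575,140),s,q(248,120)))
for n,xy in dict(bowl=(309,150),jar=(440,199),tin=(388,156),strainer=(451,238),blue=(356,289),blueknob=(367,322)).items(): print(n,onz(c,xy,.03))
E
```

```text
hub [ 0.50217376 -0.19849012  0.042     ] knob [ 0.51096266 -0.28420444  0.068     ] 0.08616374134274872 -84.14551630431163
[ 0.51941414 -0.17586345  0.042     ]
[ 0.52220739 -0.21820684  0.042     ]
[ 0.48564461 -0.22108533  0.042     ]
[ 0.48258727 -0.17924832  0.042     ]
collar [0.57224993 0.13892706 0.055     ] boxcorners [array([0.63125974, 0.4368163 , 0.045     ]), array([0.6306668 , 0.07937964, 0.045     ]), array([0.51361224, 0.07846277, 0.045     ]), array([0.51652755, 0.43251745, 0.045     ])]
hub side [ 0.50326774 -0.19844755  0.042     ]
knob [ 0.51547763 -0.28915474  0.068     ]
collar side [0.56620639 0.1444477  0.055     ] shafttop tri (array([0.57379843, 0.13660387, 0.0884454 ]), np.float64(0.0032031995161782073))
bowl [ 0.73743288 -0.08780065  0.03      ]
jar [ 0.60542825 -0.45434408  0.03      ]
tin [ 0.72529921 -0.30984632  0.03      ]
strainer [ 0.49673104 -0.48192481  0.03      ]
blue [ 0.35562353 -0.21743167  0.03      ]
blueknob [ 0.26848511 -0.24713632  0.03      ]
```

```bash
cat >> h.py <<'E'
def go(pos,yaw=None,R=None):
    "tool down, tool y axis (jaw) at world yaw deg; prints shift/turn in current tool axes"
    s=ctrl.get_state();R0=Rn.from_rotvec(s['tool_rot']).as_matrix();p0=s['position']
    if R is None:
        a=np.radians(yaw);y=np.array([np.cos(a),np.sin(a),0])
        if y@R0[:,1]<0:y=-y
        z=np.array([0,0,-1.]);R=np.c_[np.cross(y,z),y,z]
    d=R0.T@(np.array(pos)-p0);r=Rn.from_matrix(R0.T@R).as_rotvec()
    print('t=%.2f'%s['time'],'shift',np.round(d,4),'turn',np.round(r,4),'q7 %.2f'%s['joint_positions'][6]);return d,r
def st():
    s=ctrl.get_state();R0=Rn.from_rotvec(s['tool_rot']).as_matrix()
    print('t=%.2f'%s['time'],'pos',np.round(s['position'],4),'jaw yaw %.2f'%np.degrees(np.arctan2(R0[1,1],R0[0,1])),'tilt',np.round(R0[:2,2],4),'F',np.round(s['ft_force'],1),'w %.3f'%s['grip_width'],'q',np.round(s['joint_positions'],2));return s
E
python3 - <<'E'
from h import *
s=st();c=camera_info('wrist');R0=Rn.from_rotvec(s['tool_rot']).as_matrix()
cc=-c['R'].T@c['t'];print('cam in tool',R0.T@(cc-s['position']),'\n',R0.T@c['R'].T)
go([.50,.138,.30],0); 
E
```

```text
t=0.15 pos [ 0.2017 -0.6175  0.2217] jaw yaw -71.90 tilt [-0.0006  0.0014] F [0.5 0.1 0.2] w 0.998 q [ 1.27  0.32 -0.07  1.45  0.02  1.37 -0.06]
cam in tool [ 0.08219298  0.0007331  -0.16268886] 
 [[ 1.13004161e-03 -9.53407947e-01 -3.01681968e-01]
 [ 9.99999128e-01  1.28377302e-03 -3.11317149e-04]
 [ 6.84103415e-04 -3.01681353e-01  9.53408566e-01]]
t=0.15 shift [ 0.5182 -0.6256 -0.0774] turn [-1.3000e-03 -8.0000e-04 -1.2549e+00] q7 -0.06
```

```bash
python3 - <<'E'
from h import *
go([.572,.080,.24],0)
E
```

```text
t=0.15 shift [ 0.5686 -0.548  -0.0176] turn [-1.3000e-03 -8.0000e-04 -1.2549e+00] q7 -0.06
```

Request:
carry_out:
  commands:
    - {"tx": 0.3, "ty": -0.29, "tz": -0.04, "rz": -0.6}
    - {"tx": 0.3, "ty": -0.29, "tz": -0.04, "rz": -0.6}
    - {"tx": 0.568, "ty": -0.548, "tz": -0.018, "rz": -1.255}
    - {"tx": 0.568, "ty": -0.548, "tz": -0.018, "rz": -1.255}
    - {"tx": 0.568, "ty": -0.548, "tz": -0.018, "rz": -1.255}
    - {"tx": 0.568, "ty": -0.548, "tz": -0.018, "rz": -1.255}
    - {"tx": 0.568, "ty": -0.548, "tz": -0.018, "rz": -1.255}
    - {"tx": 0.568, "ty": -0.548, "tz": -0.018, "rz": -1.255}
    - {"tx": 0.568, "ty": -0.548, "tz": -0.018, "rz": -1.255}
    - {"tx": 0.568, "ty": -0.548, "tz": -0.018, "rz": -1.255}
    - {"tx": 0.568, "ty": -0.548, "tz": -0.018, "rz": -1.255}
    - {"tx": 0.568, "ty": -0.548, "tz": -0.018, "rz": -1.255}

```text
invalid input
```

```bash
python3 - <<'E'
from h import *
st();go([.572,.080,.24],0)
E
```

```text
t=0.15 pos [ 0.2017 -0.6175  0.2217] jaw yaw -71.90 tilt [-0.0006  0.0014] F [0.5 0.1 0.2] w 0.998 q [ 1.27  0.32 -0.07  1.45  0.02  1.37 -0.06]
t=0.15 shift [ 0.5686 -0.548  -0.0176] turn [-1.3000e-03 -8.0000e-04 -1.2549e+00] q7 -0.06
```

Perhaps every row needs all seven values.

Request:
carry_out:
  commands:
    - {"tx": 0.3, "ty": -0.29, "tz": -0.04, "rx": 0, "ry": 0, "rz": -0.6, "jaw": 1}
    - {"tx": 0.568, "ty": -0.548, "tz": -0.018, "rx": 0, "ry": 0, "rz": -1.255, "jaw": 1}
    - {"tx": 0.568, "ty": -0.548, "tz": -0.018, "rx": 0, "ry": 0, "rz": -1.255, "jaw": 1}
    - {"tx": 0.568, "ty": -0.548, "tz": -0.018, "rx": 0, "ry": 0, "rz": -1.255, "jaw": 1}
    - {"tx": 0.568, "ty": -0.548, "tz": -0.018, "rx": 0, "ry": 0, "rz": -1.255, "jaw": 1}
    - {"tx": 0.568, "ty": -0.548, "tz": -0.018, "rx": 0, "ry": 0, "rz": -1.255, "jaw": 1}
    - {"tx": 0.568, "ty": -0.548, "tz": -0.018, "rx": 0, "ry": 0, "rz": -1.255, "jaw": 1}
    - {"tx": 0.568, "ty": -0.548, "tz": -0.018, "rx": 0, "ry": 0, "rz": -1.255, "jaw": 1}
    - {"tx": 0.568, "ty": -0.548, "tz": -0.018, "rx": 0, "ry": 0, "rz": -1.255, "jaw": 1}
    - {"tx": 0.568, "ty": -0.548, "tz": -0.018, "rx": 0, "ry": 0, "rz": -1.255, "jaw": 1}
    - {"tx": 0.568, "ty": -0.548, "tz": -0.018, "rx": 0, "ry": 0, "rz": -1.255, "jaw": 1}
    - {"tx": 0.568, "ty": -0.548, "tz": -0.018, "rx": 0, "ry": 0, "rz": -1.255, "jaw": 1}

```text
time: 1.65
position: [0.5536, 0.0458, 0.24]
tool_rot: [2.222, 2.22, -0.0]
ft_force: [1.1, -0.7, 0.3]
grip_width: 1.006
```

```bash
python3 - <<'E'
from h import *
st();go([.572,.080,.24],0)
E
```

```text
t=1.65 pos [0.5536 0.0458 0.24  ] jaw yaw -0.05 tilt [ 0.0006 -0.0007] F [ 1.1 -0.7  0.3] w 1.006 q [ 0.59  0.18 -0.8   1.64  0.13  1.37 -0.23]
t=1.65 shift [0.0342 0.0183 0.    ] turn [ 0.0006  0.0007 -0.0009] q7 -0.23
```

Request:
carry_out:
  commands:
    - {"tx": 0.034, "ty": 0.018, "tz": 0.0, "rx": 0, "ry": 0, "rz": 0, "jaw": 1}
    - {"tx": 0.034, "ty": 0.018, "tz": 0.0, "rx": 0, "ry": 0, "rz": 0, "jaw": 1}

```text
time: 1.9
position: [0.571, 0.0827, 0.2394]
tool_rot: [-2.212, -2.227, -0.002]
ft_force: [-0.1, -0.4, -0.4]
grip_width: 1.001
```

```bash
python3 - <<'E'
from h import *
st();c=camera_info('wrist');im=get_image('wrist');np.savez('c1.npz',im=im,**c);cv2.imwrite('pics/c1.png',im[:,:,::-1])
print(proj(c,[.572,.138,.09]),proj(c,[.572,.138,.057]))
E
```

```text
t=1.90 pos [0.571  0.0827 0.2394] jaw yaw 0.37 tilt [-0.0009  0.0028] F [-0.1 -0.4 -0.4] w 1.001 q [ 0.51  0.24 -0.82  1.59  0.18  1.39 -0.32]
[286.48282716 132.78703222] [286.26186214 129.87661991]
```

View pics/c1.png

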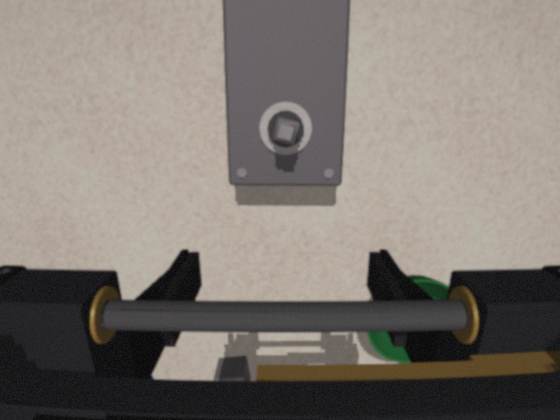

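```bash
python3 - <<'E'
from h import *
im=np.load('c1.npz')['im'];crop(im,251,93,321,163,8,'pics/c2.png')
E
```

```text
(no output)
```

View pics/c2.png

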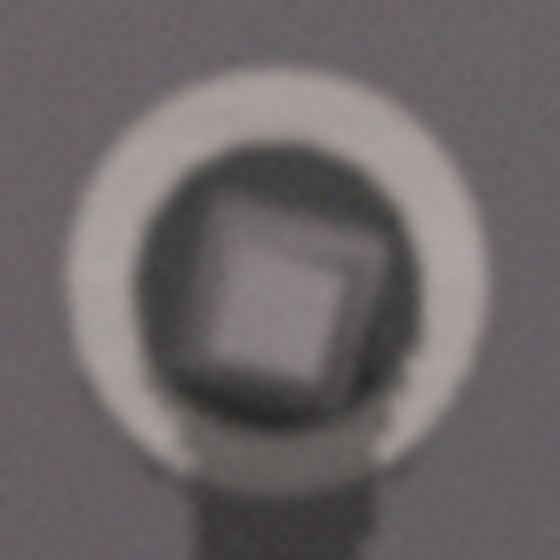

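```bash
python3 - <<'E'
from h import *
z=np.load('c1.npz');c={k:(z[k] if k!='k1' else float(z[k])) for k in('intrinsics','k1','R','t')};im=z['im']
g=cv2.cvtColor(im,cv2.COLOR_RGB2GRAY)
G=cv2.resize(g[93:163,251:321],None,fx=8,fy=8,interpolation=cv2.INTER_CUBIC)
f=lambda p:(251+(p[0]+.5)/8-.5,93+(p[1]+.5)/8-.5)
for th in(112,118,124):
    m=np.zeros_like(G);m[225:410,190:365]=((G[225:410,190:365])>th)*255
    n,l,s,ce=cv2.connectedComponentsWithStats(m);i=l[320,275]
    if i==0:print(th,'none',G[320,275]);continue
    cs=cv2.findContours((l==i).astype('uint8'),0,2)[0];r=cv2.minAreaRect(max(cs,key=cv2.contourArea));print(th,r,onz(c,f(r[0]),.091))
    b=cv2.boxPoints(r);W=[onz(c,f(p),.091) for p in b]
    print([ (round(np.linalg.norm(W[j]-W[j-1])*1e3,1),round(np.degrees(np.arctan2(*(W[j]-W[j-1])[1::-1])),1)) for j in range(4)])
print('inner',onz(c,f((278,288)),.057),'ring',onz(c,f((280,280)),.046))
for w in((138,288),(420,288),(278,145),(278,432)):print(onz(c,f(w),.057))
E
```

```text
112 ((277.88238525390625, 297.9705810546875), (116.6596450805664, 136.30503845214844), 14.03624439239502) [0.57092695 0.14065883 0.091     ]
[(np.float64(12.9), np.float64(166.5)), (np.float64(14.7), np.float64(76.0)), (np.float64(12.7), np.float64(-13.3)), (np.float64(14.8), np.float64(-103.4))]
118 ((276.9422912597656, 308.5332946777344), (106.78453063964844, 111.2603988647461), 15.018359184265137) [0.57083371 0.13951452 0.091     ]
[(np.float64(11.8), np.float64(165.6)), (np.float64(12.1), np.float64(75.0)), (np.float64(11.7), np.float64(-14.3)), (np.float64(12.1), np.float64(-104.4))]
124 ((277.71038818359375, 309.452880859375), (98.75969696044922, 100.78890991210938), 15.44631576538086) [0.57091898 0.13941553 0.091     ]
[(np.float64(10.9), np.float64(165.1)), (np.float64(10.9), np.float64(74.6)), (np.float64(10.8), np.float64(-14.7)), (np.float64(10.9), np.float64(-104.9))]
inner [0.57106409 0.13925293 0.057     ] ring [0.57134952 0.13943938 0.046     ]
[0.55403001 0.13913448 0.057     ]
[0.58834125 0.13940414 0.057     ]
[0.57091547 0.15617434 0.057     ]
[0.57121818 0.12178597 0.057     ]
```

```bash
python3 - <<'E'
from h import *
go([.505,-.30,.24],0)
E
```

```text
t=1.95 shift [-0.3797 -0.0669 -0.0009] turn [-0.0013 -0.0007  0.0032] q7 -0.32
```

Request:
carry_out:
  commands:
    - {"tx": -0.38, "ty": -0.067, "tz": -0.001, "rx": 0, "ry": 0, "rz": 0.003, "jaw": 1}
    - {"tx": -0.38, "ty": -0.067, "tz": -0.001, "rx": 0, "ry": 0, "rz": 0.003, "jaw": 1}
    - {"tx": -0.38, "ty": -0.067, "tz": -0.001, "rx": 0, "ry": 0, "rz": 0.003, "jaw": 1}
    - {"tx": -0.38, "ty": -0.067, "tz": -0.001, "rx": 0, "ry": 0, "rz": 0.003, "jaw": 1}
    - {"tx": -0.38, "ty": -0.067, "tz": -0.001, "rx": 0, "ry": 0, "rz": 0.003, "jaw": 1}
    - {"tx": -0.38, "ty": -0.067, "tz": -0.001, "rx": 0, "ry": 0, "rz": 0.003, "jaw": 1}
    - {"tx": -0.38, "ty": -0.067, "tz": -0.001, "rx": 0, "ry": 0, "rz": 0.003, "jaw": 1}
    - {"tx": -0.38, "ty": -0.067, "tz": -0.001, "rx": 0, "ry": 0, "rz": 0.003, "jaw": 1}
    - {"tx": -0.38, "ty": -0.067, "tz": -0.001, "rx": 0, "ry": 0, "rz": 0.003, "jaw": 1}
    - {"tx": -0.38, "ty": -0.067, "tz": -0.001, "rx": 0, "ry": 0, "rz": 0.003, "jaw": 1}

```text
time: 3.2
position: [0.5046, -0.2997, 0.2412]
tool_rot: [2.221, 2.221, 0.0]
ft_force: [-0.7, 0.0, 0.9]
grip_width: 0.999
```

```bash
python3 - <<'E'
from h import *
st();c=camera_info('wrist');im=get_image('wrist');np.savez('d1.npz',im=im,**c);cv2.imwrite('pics/d1.png',im[:,:,::-1])
E
```

```text
t=3.20 pos [ 0.5046 -0.2997  0.2412] jaw yaw 0.00 tilt [ 0.0003 -0.0002] F [-0.7  0.   0.9] w 0.999 q [ 0.99  0.22 -0.58  1.57  0.12  1.39  0.4 ]
```

View pics/d1.png

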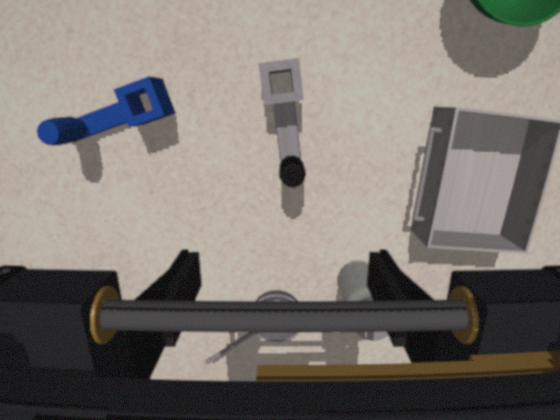

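The steel crank's hub is at (281,81) and its black knob at (292,170). The blue decoy lies to the left and the tin to the right.

```bash
python3 - <<'E'
from h import *
im=np.load('d1.npz')['im'];crop(im,246,46,326,196,4,'pics/d2.png');crop(im,250,50,312,112,9,'pics/d3.png')
E
```

```text
(no output)
```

View pics/d3.png

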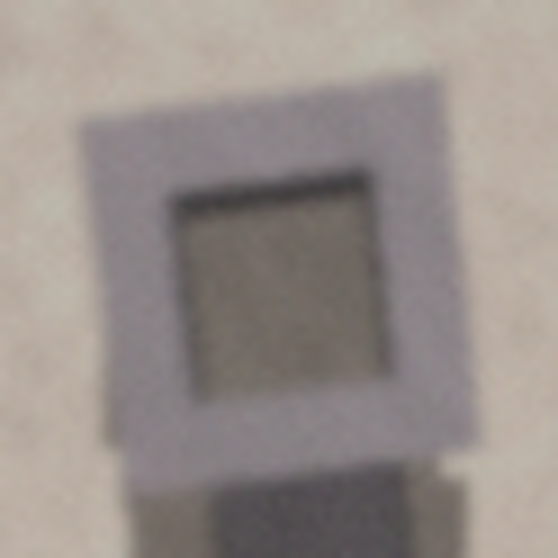

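View pics/d2.png

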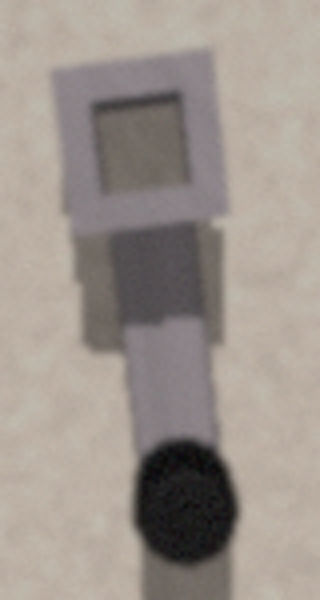

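```bash
python3 - <<'E'
from h import *
z=np.load('d1.npz');c={k:(z[k] if k!='k1' else float(z[k])) for k in('intrinsics','k1','R','t')}
f=lambda p:(250+(p[0]+.5)/9-.5,50+(p[1]+.5)/9-.5)
P=[(82,124),(440,78),(478,440),(125,488)]
W=[onz(c,f(p),.042) for p in P];print(np.round(W,4),'c',np.mean(W,0))
print([(round(np.linalg.norm(W[j]-W[j-1])*1e3,1),round(np.degrees(np.arctan2(*(W[j]-W[j-1])[1::-1])),1)) for j in range(4)])
B=[onz(c,f(p),.042) for p in[(170,195),(368,168),(395,378),(200,400)]];print('bore c',np.mean(B,0))
k=onz(c,(246+186/4-.1,46+490/4-.1),.068);print('knob',k, k-np.mean(W,0))
E
```

```text
[[ 0.4792 -0.1821  0.042 ]
 [ 0.518  -0.1773  0.042 ]
 [ 0.5226 -0.2152  0.042 ]
 [ 0.4834 -0.2204  0.042 ]] c [ 0.5008166  -0.19876427  0.042     ]
[(np.float64(38.6), np.float64(96.2)), (np.float64(39.0), np.float64(7.0)), (np.float64(38.2), np.float64(-83.0)), (np.float64(39.6), np.float64(-172.4))]
bore c [ 0.50104412 -0.19892288  0.042     ]
knob [ 0.51227095 -0.28119431  0.068     ] [ 0.01145434 -0.08243005  0.026     ]
```

```bash
python3 - <<'E'
from h import *
go([.5015,-.203,.10],7);go([.5015,-.203,.006],7)
E
```

```text
t=3.25 shift [ 0.097  -0.0032  0.1412] turn [ 0.0003  0.0003 -0.1224] q7 0.40
t=3.25 shift [ 0.097  -0.0032  0.2352] turn [ 0.0003  0.0003 -0.1224] q7 0.40
```

Request:
carry_out:
  commands:
    - {"tx": 0.097, "ty": -0.003, "tz": 0.05, "rx": 0, "ry": 0, "rz": -0.122, "jaw": 1}
    - {"tx": 0.097, "ty": -0.003, "tz": 0.1, "rx": 0, "ry": 0, "rz": -0.122, "jaw": 1}
    - {"tx": 0.097, "ty": -0.003, "tz": 0.141, "rx": 0, "ry": 0, "rz": -0.122, "jaw": 1}
    - {"tx": 0.097, "ty": -0.003, "tz": 0.141, "rx": 0, "ry": 0, "rz": -0.122, "jaw": 1}
    - {"tx": 0.097, "ty": -0.003, "tz": 0.17, "rx": 0, "ry": 0, "rz": -0.122, "jaw": 1}
    - {"tx": 0.097, "ty": -0.003, "tz": 0.2, "rx": 0, "ry": 0, "rz": -0.122, "jaw": 1}
    - {"tx": 0.097, "ty": -0.003, "tz": 0.225, "rx": 0, "ry": 0, "rz": -0.122, "jaw": 1}
    - {"tx": 0.097, "ty": -0.003, "tz": 0.235, "rx": 0, "ry": 0, "rz": -0.122, "jaw": 1}
    - {"tx": 0.097, "ty": -0.003, "tz": 0.235, "rx": 0, "ry": 0, "rz": -0.122, "jaw": 1}

```text
time: 4.38
position: [0.5023, -0.2054, 0.0071]
tool_rot: [2.085, 2.348, 0.0]
ft_force: [-0.1, 0.3, 0.1]
grip_width: 0.999
```

```bash
python3 - <<'E'
from h import *
st();im=get_image('wrist');cv2.imwrite('pics/e1.png',im[:,:,::-1])
E
```

```text
t=4.38 pos [ 0.5023 -0.2054  0.0071] jaw yaw 6.79 tilt [ 0.0013 -0.0008] F [-0.1  0.3  0.1] w 0.999 q [ 0.86  0.37 -0.6   1.92  0.26  0.93  0.25]
```

View pics/e1.png

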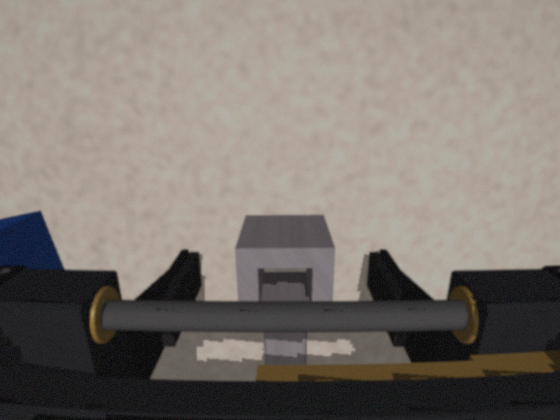

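The hub sits centred between the fingers and square to them. Next I close the jaws.

Request:
carry_out:
  commands:
    - {"tx": 0, "ty": 0, "tz": 0, "rx": 0, "ry": 0, "rz": 0, "jaw": 0.3}
    - {"tx": 0, "ty": 0, "tz": 0, "rx": 0, "ry": 0, "rz": 0, "jaw": 0.3}
    - {"tx": 0, "ty": 0, "tz": 0, "rx": 0, "ry": 0, "rz": 0, "jaw": 0.3}
    - {"tx": 0, "ty": 0, "tz": 0, "rx": 0, "ry": 0, "rz": 0, "jaw": 0.3}
    - {"tx": 0, "ty": 0, "tz": 0, "rx": 0, "ry": 0, "rz": 0, "jaw": 0.3}
    - {"tx": 0, "ty": 0, "tz": 0, "rx": 0, "ry": 0, "rz": 0, "jaw": 0.3}
    - {"tx": 0, "ty": 0, "tz": 0, "rx": 0, "ry": 0, "rz": 0, "jaw": 0.3}
    - {"tx": 0, "ty": 0, "tz": 0, "rx": 0, "ry": 0, "rz": 0, "jaw": 0.3}
  grip_force: 50

```text
time: 5.42
position: [0.5015, -0.2045, 0.0059]
tool_rot: [2.085, 2.35, 0.0]
ft_force: [1.4, 0.0, -0.1]
grip_width: 0.454
```

```bash
python3 - <<'E'
from h import *
st()
E
```

```text
t=5.42 pos [ 0.5015 -0.2045  0.0059] jaw yaw 6.83 tilt [0.0003 0.    ] F [ 1.4  0.  -0.1] w 0.454 q [ 0.86  0.37 -0.6   1.92  0.26  0.92  0.25]
```

Request:
carry_out:
  commands:
    - {"tx": 0, "ty": 0, "tz": -0.04, "rx": 0, "ry": 0, "rz": 0, "jaw": 0.3}
    - {"tx": 0, "ty": 0, "tz": -0.08, "rx": 0, "ry": 0, "rz": 0, "jaw": 0.3}
    - {"tx": 0, "ty": 0, "tz": -0.12, "rx": 0, "ry": 0, "rz": 0, "jaw": 0.3}
    - {"tx": 0, "ty": 0, "tz": -0.16, "rx": 0, "ry": 0, "rz": 0, "jaw": 0.3}
    - {"tx": 0, "ty": 0, "tz": -0.19, "rx": 0, "ry": 0, "rz": 0, "jaw": 0.3}
    - {"tx": 0, "ty": 0, "tz": -0.19, "rx": 0, "ry": 0, "rz": 0, "jaw": 0.3}
    - {"tx": 0, "ty": 0, "tz": -0.19, "rx": 0, "ry": 0, "rz": 0, "jaw": 0.3}

```text
time: 6.3
position: [0.5001, -0.2043, 0.1941]
tool_rot: [-2.084, -2.348, 0.002]
ft_force: [0.0, -0.4, -3.1]
grip_width: 0.454
```

```bash
python3 - <<'E'
from h import *
st();im=get_image('wrist');cv2.imwrite('pics/f1.png',im[:,:,::-1]);im=get_image('side');crop(im,270,60,410,200,4,'pics/f2.png')
go([.5697,.134,.19],-13.5)
E
```

```text
t=6.30 pos [ 0.5001 -0.2043  0.1941] jaw yaw 6.81 tilt [-0.0027  0.001 ] F [ 0.  -0.4 -3.1] w 0.454 q [ 0.94  0.15 -0.66  1.74  0.1   1.28  0.38]
t=6.40 shift [0.3275 0.1094 0.0041] turn [-0.0034 -0.0015  0.3547] q7 0.38
```

View pics/f1.png

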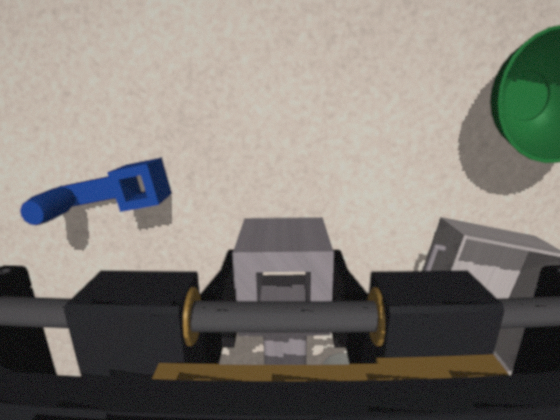

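View pics/f2.png

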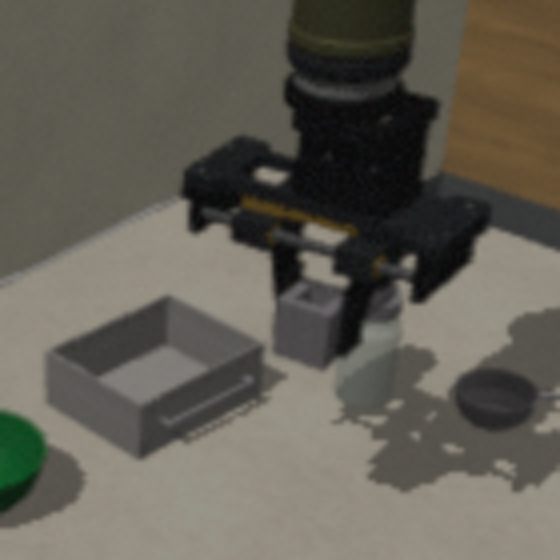

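The crank hangs level in the grip, with its weight showing as 3.1 N.

Request:
carry_out:
  commands:
    - {"tx": 0.328, "ty": 0.109, "tz": 0.004, "rx": 0, "ry": 0, "rz": 0.355, "jaw": 0.3}
    - {"tx": 0.328, "ty": 0.109, "tz": 0.004, "rx": 0, "ry": 0, "rz": 0.355, "jaw": 0.3}
    - {"tx": 0.328, "ty": 0.109, "tz": 0.004, "rx": 0, "ry": 0, "rz": 0.355, "jaw": 0.3}
    - {"tx": 0.328, "ty": 0.109, "tz": 0.004, "rx": 0, "ry": 0, "rz": 0.355, "jaw": 0.3}
    - {"tx": 0.328, "ty": 0.109, "tz": 0.004, "rx": 0, "ry": 0, "rz": 0.355, "jaw": 0.3}
    - {"tx": 0.328, "ty": 0.109, "tz": 0.004, "rx": 0, "ry": 0, "rz": 0.355, "jaw": 0.3}
    - {"tx": 0.328, "ty": 0.109, "tz": 0.004, "rx": 0, "ry": 0, "rz": 0.355, "jaw": 0.3}
    - {"tx": 0.328, "ty": 0.109, "tz": 0.004, "rx": 0, "ry": 0, "rz": 0.355, "jaw": 0.3}
    - {"tx": 0.328, "ty": 0.109, "tz": 0.004, "rx": 0, "ry": 0, "rz": 0.355, "jaw": 0.3}
    - {"tx": 0.328, "ty": 0.109, "tz": 0.004, "rx": 0, "ry": 0, "rz": 0.355, "jaw": 0.3}

```text
time: 7.65
position: [0.5707, 0.1324, 0.1917]
tool_rot: [2.469, 1.941, -0.001]
ft_force: [0.7, 0.2, -3.6]
grip_width: 0.452
```

```bash
python3 - <<'E'
from h import *
st();im=get_image('side');crop(im,180,130,320,270,4,'pics/g1.png');im=get_image('top');crop(im,170,150,270,260,5,'pics/g2.png')
go([.5697,.134,.112],-13.5);go([.5697,.134,.062],-13.5)
E
```

```text
t=7.65 pos [0.5707 0.1324 0.1917] jaw yaw -13.66 tilt [-0.0002 -0.0008] F [ 0.7  0.2 -3.6] w 0.452 q [ 0.43  0.3  -0.84  1.64  0.23  1.31 -0.69]
t=7.75 shift [ 0.0008 -0.0012  0.0799] turn [ 0.0003  0.0004 -0.002 ] q7 -0.69
t=7.75 shift [ 0.0008 -0.0012  0.1299] turn [ 0.0003  0.0004 -0.002 ] q7 -0.69
```

View pics/g1.png

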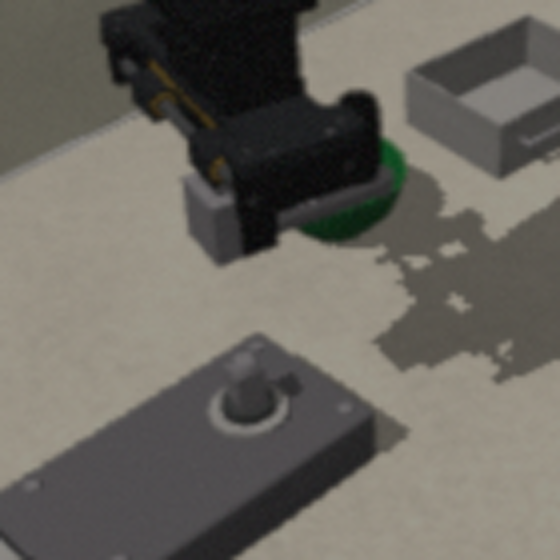

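View pics/g2.png

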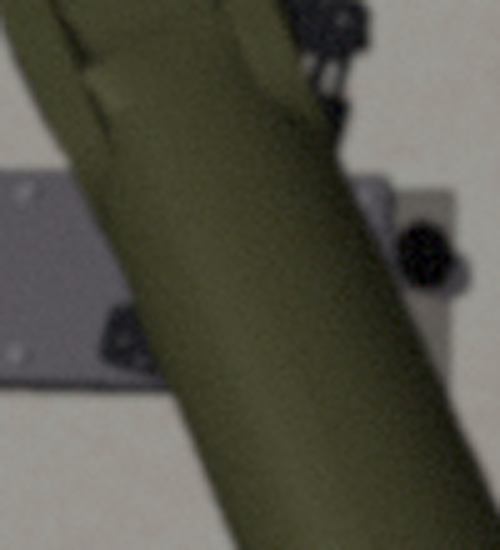

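```bash
python3 - <<'E'
from h import *
print(onz(camera_info('top'),(170+425/5-.4,150+255/5-.4),.254))
E
```

```text
[0.54782908 0.04820276 0.254     ]
```

Request:
carry_out:
  commands:
    - {"tx": 0.001, "ty": -0.001, "tz": 0.03, "rx": 0, "ry": 0, "rz": 0, "jaw": 0.3}
    - {"tx": 0.001, "ty": -0.001, "tz": 0.06, "rx": 0, "ry": 0, "rz": 0, "jaw": 0.3}
    - {"tx": 0.001, "ty": -0.001, "tz": 0.08, "rx": 0, "ry": 0, "rz": 0, "jaw": 0.3}
    - {"tx": 0.001, "ty": -0.001, "tz": 0.08, "rx": 0, "ry": 0, "rz": 0, "jaw": 0.3}
    - {"tx": 0.001, "ty": -0.001, "tz": 0.08, "rx": 0, "ry": 0, "rz": 0, "jaw": 0.3}

```text
time: 8.38
position: [0.5706, 0.1355, 0.113]
tool_rot: [2.467, 1.944, 0.002]
ft_force: [0.5, 0.8, -1.7]
grip_width: 0.456
```

```bash
python3 - <<'E'
from h import *
st();im=get_image('side');crop(im,200,160,290,250,7,'pics/g3.png')
go([.5697,.134,.062],-13.5)
E
```

```text
t=8.38 pos [0.5706 0.1355 0.113 ] jaw yaw -13.53 tilt [0.0017 0.0004] F [ 0.5  0.8 -1.7] w 0.456 q [ 0.4   0.37 -0.82  1.73  0.29  1.17 -0.74]
t=8.43 shift [-0.0019 -0.0008  0.0512] turn [ 0.002  -0.001  -0.0004] q7 -0.74
```

View pics/g3.png

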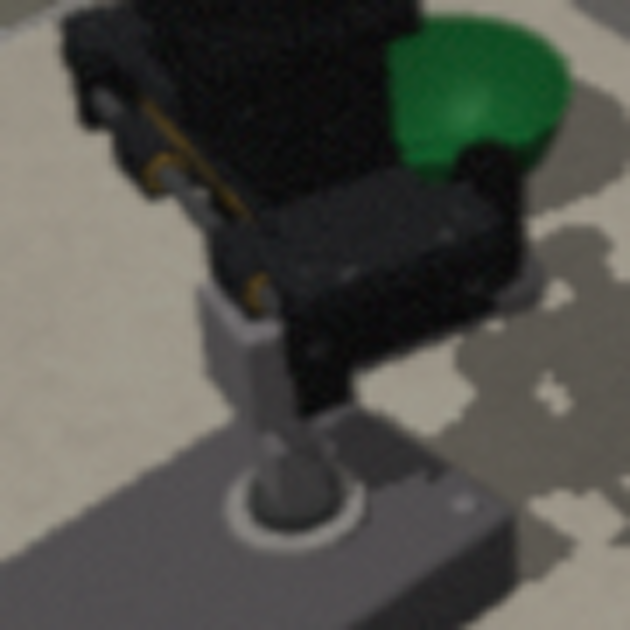

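Request:
carry_out:
  commands:
    - {"tx": -0.001, "ty": 0, "tz": 0.008, "rx": 0, "ry": 0, "rz": 0, "jaw": 0.3}
    - {"tx": -0.001, "ty": 0, "tz": 0.014, "rx": 0, "ry": 0, "rz": 0, "jaw": 0.3}
    - {"tx": -0.001, "ty": 0, "tz": 0.02, "rx": 0, "ry": 0, "rz": 0, "jaw": 0.3}
    - {"tx": -0.001, "ty": 0, "tz": 0.026, "rx": 0, "ry": 0, "rz": 0, "jaw": 0.3}

```text
time: 8.93
position: [0.5697, 0.1342, 0.0854]
tool_rot: [2.467, 1.944, 0.0]
ft_force: [0.8, 0.3, -2.4]
grip_width: 0.455
```

```bash
python3 - <<'E'
from h import *
st();im=get_image('side');crop(im,200,160,290,250,7,'pics/g4.png')
E
```

```text
t=8.93 pos [0.5697 0.1342 0.0854] jaw yaw -13.52 tilt [ 0.0001 -0.0001] F [ 0.8  0.3 -2.4] w 0.455 q [ 0.39  0.4  -0.8   1.75  0.32  1.12 -0.75]
```

View pics/g4.png

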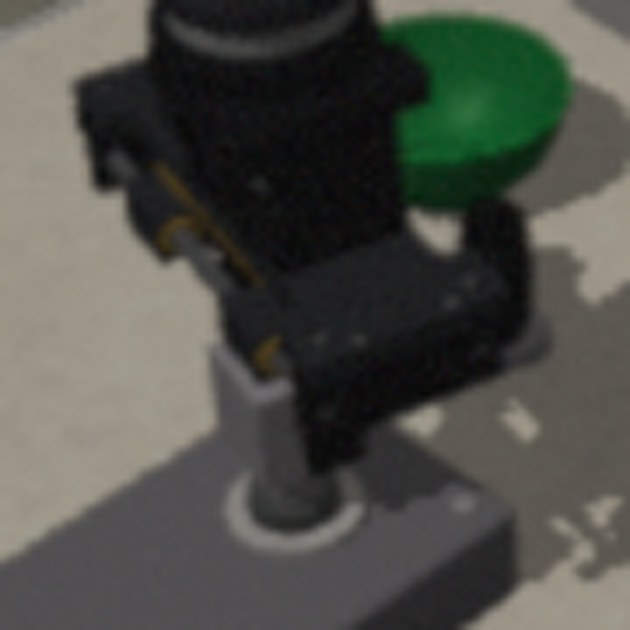

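Underside is at about 79 mm, which is 12 mm below the shaft top, and there's no contact force, so the bore is on the shaft. I keep going down.

Request:
carry_out:
  commands:
    - {"tx": 0, "ty": 0, "tz": 0.006, "rx": 0, "ry": 0, "rz": 0, "jaw": 0.3}
    - {"tx": 0, "ty": 0, "tz": 0.012, "rx": 0, "ry": 0, "rz": 0, "jaw": 0.3}
    - {"tx": 0, "ty": 0, "tz": 0.018, "rx": 0, "ry": 0, "rz": 0, "jaw": 0.3}
    - {"tx": 0, "ty": 0, "tz": 0.022, "rx": 0, "ry": 0, "rz": 0, "jaw": 0.3}
    - {"tx": 0, "ty": 0, "tz": 0.022, "rx": 0, "ry": 0, "rz": 0, "jaw": 0.3}

```text
time: 9.6
position: [0.5697, 0.1341, 0.0635]
tool_rot: [2.468, 1.944, -0.0]
ft_force: [0.8, 0.7, -3.8]
grip_width: 0.457
```

Request:
carry_out:
  commands:
    - {"tx": 0, "ty": 0, "tz": 0.001, "rx": 0, "ry": 0, "rz": 0, "jaw": 0.3}
    - {"tx": 0, "ty": 0, "tz": 0.001, "rx": 0, "ry": 0, "rz": 0, "jaw": 0.6}
    - {"tx": 0, "ty": 0, "tz": 0.001, "rx": 0, "ry": 0, "rz": 0, "jaw": 0.8}
    - {"tx": 0, "ty": 0, "tz": 0.001, "rx": 0, "ry": 0, "rz": 0, "jaw": 0.9}
    - {"tx": 0, "ty": 0, "tz": 0.001, "rx": 0, "ry": 0, "rz": 0, "jaw": 0.9}
    - {"tx": 0, "ty": 0, "tz": 0.001, "rx": 0, "ry": 0, "rz": 0, "jaw": 0.9}

```text
time: 10.35
position: [0.5696, 0.1343, 0.0629]
tool_rot: [2.467, 1.945, -0.0]
ft_force: [-1.4, -0.2, 0.5]
grip_width: 0.879
```

```bash
python3 - <<'E'
from h import *
st()
go([.55,.03,.25],0)
E
```

```text
t=10.35 pos [0.5696 0.1343 0.0629] jaw yaw -13.51 tilt [ 0.     -0.0001] F [-1.4 -0.2  0.5] w 0.879 q [ 0.38  0.43 -0.79  1.77  0.34  1.08 -0.77]
t=10.35 shift [-0.106   0.0053 -0.1871] turn [ 0.000e+00  1.000e-04 -2.359e-01] q7 -0.77
```

Request:
carry_out:
  commands:
    - {"tx": 0, "ty": 0, "tz": -0.05, "rx": 0, "ry": 0, "rz": 0, "jaw": 0.9}
    - {"tx": 0, "ty": 0, "tz": -0.1, "rx": 0, "ry": 0, "rz": 0, "jaw": 1}
    - {"tx": -0.01, "ty": 0.005, "tz": -0.15, "rx": 0, "ry": 0, "rz": 0, "jaw": 1}
    - {"tx": -0.14, "ty": 0.01, "tz": -0.187, "rx": 0, "ry": 0, "rz": -0.236, "jaw": 1}
    - {"tx": -0.14, "ty": 0.01, "tz": -0.187, "rx": 0, "ry": 0, "rz": -0.236, "jaw": 1}
    - {"tx": -0.14, "ty": 0.01, "tz": -0.187, "rx": 0, "ry": 0, "rz": -0.236, "jaw": 1}
    - {"tx": -0.14, "ty": 0.01, "tz": -0.187, "rx": 0, "ry": 0, "rz": -0.236, "jaw": 1}
    - {"tx": -0.14, "ty": 0.01, "tz": -0.187, "rx": 0, "ry": 0, "rz": -0.236, "jaw": 1}

```text
time: 11.35
position: [0.5465, -0.0024, 0.2496]
tool_rot: [-2.219, -2.223, -0.001]
ft_force: [-0.6, 0.3, -0.0]
grip_width: 1.002
```

```bash
python3 - <<'E'
from h import *
st();c=camera_info('wrist');im=get_image('wrist');np.savez('i1.npz',im=im,**c);cv2.imwrite('pics/i1.png',im[:,:,::-1]);im=get_image('side');crop(im,190,160,300,250,7,'pics/i2.png')
E
```

```text
t=11.35 pos [ 0.5465 -0.0024  0.2496] jaw yaw 0.12 tilt [-0.0002  0.0008] F [-0.6  0.3 -0. ] w 1.002 q [ 0.72  0.16 -0.84  1.65  0.12  1.39 -0.13]
```

View pics/i1.png

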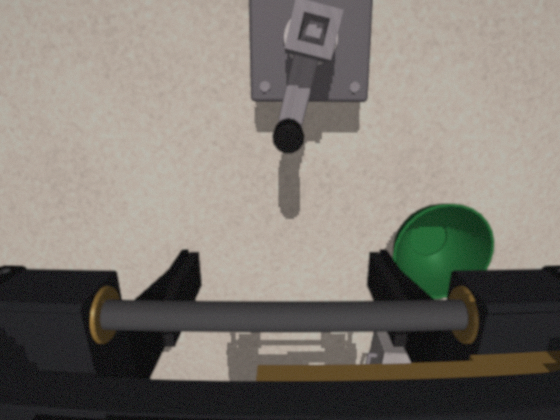

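View pics/i2.png

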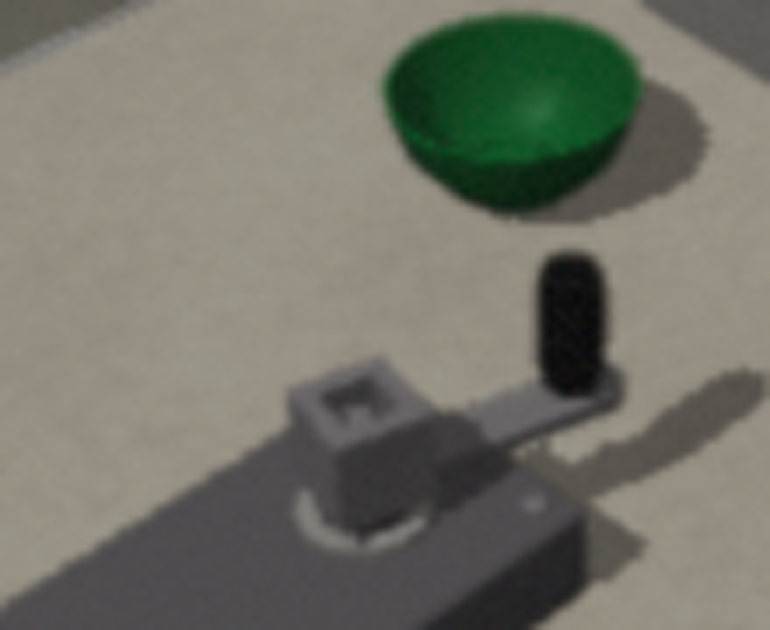

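The crank is down on the collar, with the shaft visible inside the bore. In the wrist view the knob top is at about (288,133) and the hub at about (314,28).

```bash
python3 - <<'E'
from h import *
z=np.load('i1.npz');c={k:(z[k] if k!='k1' else float(z[k])) for k in('intrinsics','k1','R','t')};im=z['im'];s=camera_info('side')
g=cv2.cvtColor(im,cv2.COLOR_RGB2GRAY)
m=np.zeros_like(g);m[105:165,262:315]=(g[105:165,262:315]<38)*255
cs=cv2.findContours(m,0,2)[0];k=max(cs,key=cv2.contourArea);print(cv2.minEnclosingCircle(k),cv2.boundingRect(k))
x,y,w,h=cv2.boundingRect(k)
kw=(x+w/2-.5,y+h/2-.5)
print('knob top/mid',onz(c,(288,137),.125),onz(c,(288,137),.115))
sd=lambda x,y:(190+(x+.5)/7-.5,160+(y+.5)/7-.5)
print('knob side',onz(s,sd(572,268),.125));print(tri(c,(288,136),s,sd(572,272)))
print('hub',onz(c,(314,28),.099),tri(c,(314,28),s,sd(360,400)))
crop(im,262,0,340,160,5,'pics/i3.png')
E
```

```text
((288.5, 135.5), 16.140111923217773) (274, 120, 29, 32)
knob top/mid [0.54892216 0.05138927 0.125     ] [0.54904208 0.05040296 0.115     ]
knob side [0.54872628 0.0513365  0.125     ]
(array([0.54874546, 0.05180309, 0.12331849]), np.float64(0.0005999829790583922))
hub [0.57018535 0.13867312 0.099     ] (array([0.57022624, 0.13841466, 0.10172949]), np.float64(0.0007102795949202584))
```

View pics/i3.png

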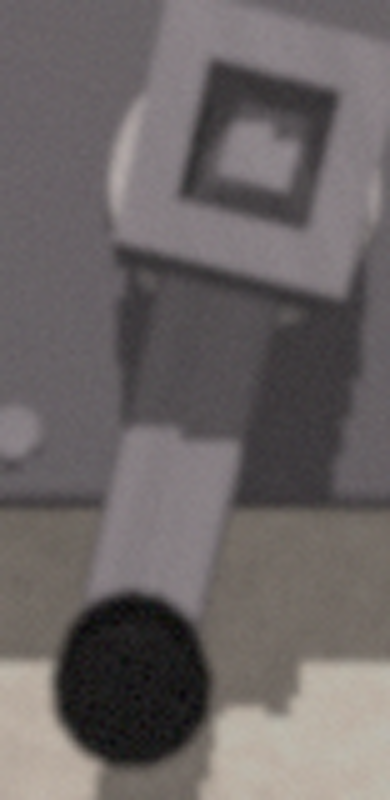

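```bash
python3 - <<'E'
from h import *
go([.549,.0515,.078],0)
E
```

```text
t=11.45 shift [0.0535 0.0028 0.1715] turn [-0.0006 -0.0008  0.0031] q7 -0.13
```

Request:
carry_out:
  commands:
    - {"tx": 0.053, "ty": 0.003, "tz": 0.0, "rx": 0, "ry": 0, "rz": 0.002, "jaw": 1}
    - {"tx": 0.053, "ty": 0.003, "tz": 0.05, "rx": 0, "ry": 0, "rz": 0.002, "jaw": 1}
    - {"tx": 0.053, "ty": 0.003, "tz": 0.09, "rx": 0, "ry": 0, "rz": 0.002, "jaw": 1}
    - {"tx": 0.053, "ty": 0.003, "tz": 0.12, "rx": 0, "ry": 0, "rz": 0.002, "jaw": 1}
    - {"tx": 0.053, "ty": 0.003, "tz": 0.15, "rx": 0, "ry": 0, "rz": 0.002, "jaw": 1}
    - {"tx": 0.053, "ty": 0.003, "tz": 0.171, "rx": 0, "ry": 0, "rz": 0.002, "jaw": 1}
    - {"tx": 0.053, "ty": 0.003, "tz": 0.171, "rx": 0, "ry": 0, "rz": 0.002, "jaw": 1}
    - {"tx": 0.053, "ty": 0.003, "tz": 0.171, "rx": 0, "ry": 0, "rz": 0.002, "jaw": 1}

```text
time: 12.45
position: [0.5504, 0.0494, 0.0798]
tool_rot: [2.222, 2.219, 0.002]
ft_force: [0.1, -0.3, 0.2]
grip_width: 1.001
```

```bash
python3 - <<'E'
from h import *
st();im=get_image('wrist');cv2.imwrite('pics/j1.png',im[:,:,::-1])
go([.549,.0515,.078],0)
E
```

```text
t=12.45 pos [0.5504 0.0494 0.0798] jaw yaw -0.08 tilt [0.0015 0.0003] F [ 0.1 -0.3  0.2] w 1.001 q [ 0.58  0.34 -0.83  1.84  0.28  1.08 -0.36]
t=12.50 shift [ 0.0023 -0.0016  0.0021] turn [ 0.0022 -0.     -0.0017] q7 -0.36
```

View pics/j1.png

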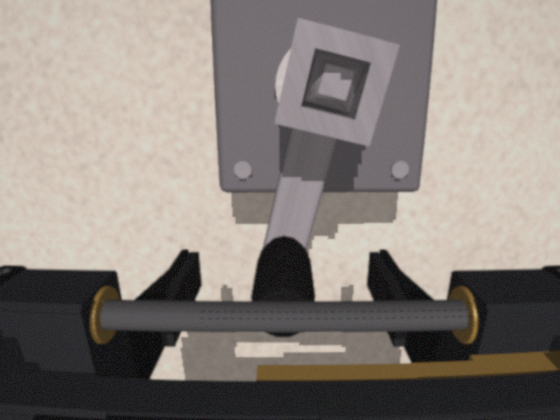

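The knob is centred between the fingers, so I close gently on it.

Request:
carry_out:
  commands:
    - {"tx": 0.001, "ty": -0.0, "tz": 0.001, "rx": 0, "ry": 0, "rz": 0, "jaw": 0.6}
    - {"tx": 0.001, "ty": 0, "tz": 0.001, "rx": 0, "ry": 0, "rz": 0, "jaw": 0.2}
    - {"tx": 0.001, "ty": 0, "tz": 0.001, "rx": 0, "ry": 0, "rz": 0, "jaw": 0.2}
    - {"tx": 0.001, "ty": 0, "tz": 0.001, "rx": 0, "ry": 0, "rz": 0, "jaw": 0.2}
    - {"tx": 0.001, "ty": 0, "tz": 0.001, "rx": 0, "ry": 0, "rz": 0, "jaw": 0.2}
    - {"tx": 0.001, "ty": 0, "tz": 0.001, "rx": 0, "ry": 0, "rz": 0, "jaw": 0.2}
    - {"tx": 0.001, "ty": 0, "tz": 0.001, "rx": 0, "ry": 0, "rz": 0, "jaw": 0.2}
    - {"tx": 0.001, "ty": 0, "tz": 0.001, "rx": 0, "ry": 0, "rz": 0, "jaw": 0.2}
  grip_force: 15

```text
time: 13.5
position: [0.5496, 0.0498, 0.0778]
tool_rot: [-2.224, -2.219, 0.0]
ft_force: [0.5, -0.5, -0.5]
grip_width: 0.298
```

```bash
cat >> h.py <<'E'
C=np.array([.5706,.139])
def circ(a0,step,n=12,r=.09):
    s=st();p=s['position'][:2]-C;print('now r %.4f ang %.1f'%(np.hypot(*p),np.degrees(np.arctan2(p[1],p[0]))))
    R0=Rn.from_rotvec(s['tool_rot']).as_matrix()
    for i in range(1,n+1):
        a=np.radians(a0-step*i);b=np.radians(a0);d=r*np.array([np.cos(a)-np.cos(b),np.sin(a)-np.sin(b),0])
        print(i,np.round((R0.T@d)[:2],4))
E
python3 - <<'E'
from h import *
circ(-104,10)
E
```

```text
t=13.50 pos [0.5496 0.0498 0.0778] jaw yaw -0.11 tilt [-0.0001 -0.    ] F [ 0.5 -0.5 -0.5] w 0.298 q [ 0.58  0.34 -0.83  1.84  0.28  1.08 -0.36]
now r 0.0916 ang -103.3
1 [ 0.0051 -0.0148]
2 [ 0.0127 -0.0286]
3 [ 0.0225 -0.0408]
4 [ 0.0343 -0.0511]
5 [ 0.0478 -0.0592]
6 [ 0.0624 -0.0649]
7 [ 0.0778 -0.0679]
8 [ 0.0935 -0.0682]
9 [ 0.109  -0.0658]
10 [ 0.1238 -0.0607]
11 [ 0.1375 -0.0531]
12 [ 0.1498 -0.0433]
```

Request:
carry_out:
  commands:
    - {"tx": 0.005, "ty": -0.015, "tz": 0, "rx": 0, "ry": 0, "rz": 0, "jaw": 0.2}
    - {"tx": 0.013, "ty": -0.0285, "tz": 0, "rx": 0, "ry": 0, "rz": 0, "jaw": 0.2}
    - {"tx": 0.0225, "ty": -0.041, "tz": 0, "rx": 0, "ry": 0, "rz": 0, "jaw": 0.2}
    - {"tx": 0.0345, "ty": -0.051, "tz": 0, "rx": 0, "ry": 0, "rz": 0, "jaw": 0.2}

```text
time: 14.0
position: [0.4988, 0.0851, 0.0785]
tool_rot: [2.222, 2.218, 0.002]
ft_force: [6.1, 0.9, 1.1]
grip_width: 0.296
```

```bash
python3 - <<'E'
from h import *
circ(-144,10);im=get_image('side');crop(im,150,150,290,255,5,'pics/k1.png')
E
```

```text
t=14.00 pos [0.4988 0.0851 0.0785] jaw yaw -0.11 tilt [ 0.0027 -0.0006] F [6.1 0.9 1.1] w 0.296 q [ 0.58  0.24 -0.88  1.95  0.21  1.05 -0.39]
now r 0.0898 ang -143.1
1 [ 0.0134 -0.0081]
2 [ 0.0281 -0.0138]
3 [ 0.0435 -0.0168]
4 [ 0.0591 -0.0171]
5 [ 0.0746 -0.0147]
6 [ 0.0895 -0.0096]
7 [ 0.1032 -0.002 ]
8 [0.1154 0.0079]
9 [0.1257 0.0197]
10 [0.1339 0.0331]
11 [0.1395 0.0477]
12 [0.1425 0.0631]
```

View pics/k1.png

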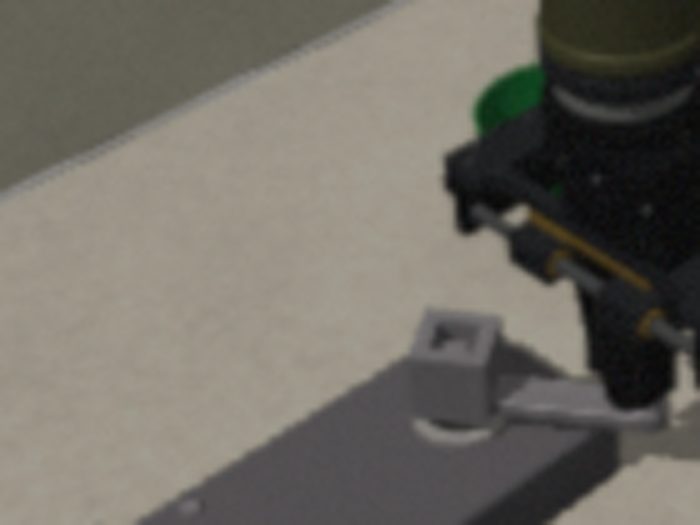

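The crank is turning and stays seated, with about 6 N. I continue.

Request:
carry_out:
  commands:
    - {"tx": 0.0135, "ty": -0.008, "tz": 0, "rx": 0, "ry": 0, "rz": 0, "jaw": 0.2}
    - {"tx": 0.028, "ty": -0.014, "tz": 0, "rx": 0, "ry": 0, "rz": 0, "jaw": 0.2}
    - {"tx": 0.0435, "ty": -0.017, "tz": 0, "rx": 0, "ry": 0, "rz": 0, "jaw": 0.2}
    - {"tx": 0.059, "ty": -0.017, "tz": 0, "rx": 0, "ry": 0, "rz": 0, "jaw": 0.2}
    - {"tx": 0.0745, "ty": -0.0145, "tz": 0, "rx": 0, "ry": 0, "rz": 0, "jaw": 0.2}
    - {"tx": 0.0895, "ty": -0.0095, "tz": 0, "rx": 0, "ry": 0, "rz": 0, "jaw": 0.2}
    - {"tx": 0.103, "ty": -0.002, "tz": 0, "rx": 0, "ry": 0, "rz": 0, "jaw": 0.2}
    - {"tx": 0.1155, "ty": 0.008, "tz": 0, "rx": 0, "ry": 0, "rz": 0, "jaw": 0.2}
    - {"tx": 0.1255, "ty": 0.0195, "tz": 0, "rx": 0, "ry": 0, "rz": 0, "jaw": 0.2}
    - {"tx": 0.134, "ty": 0.033, "tz": 0, "rx": 0, "ry": 0, "rz": 0, "jaw": 0.2}
    - {"tx": 0.1395, "ty": 0.0475, "tz": 0, "rx": 0, "ry": 0, "rz": 0, "jaw": 0.2}
    - {"tx": 0.1425, "ty": 0.063, "tz": 0, "rx": 0, "ry": 0, "rz": 0, "jaw": 0.2}

```text
time: 15.55
position: [0.5588, 0.2291, 0.0775]
tool_rot: [-2.218, -2.219, 0.007]
ft_force: [-2.6, 0.6, 6.6]
grip_width: 0.291
```

```bash
python3 - <<'E'
from h import *
circ(-264,10);im=get_image('side');crop(im,120,150,290,320,3,'pics/k2.png')
E
```

```text
t=15.55 pos [0.5588 0.2291 0.0775] jaw yaw 0.03 tilt [-0.0061 -0.0002] F [-2.6  0.6  6.6] w 0.291 q [ 0.25  0.48 -0.85  1.71  0.39  1.14 -0.72]
now r 0.0909 ang 97.4
1 [0.0003 0.0157]
2 [-0.0022  0.0312]
3 [-0.0073  0.046 ]
4 [-0.0149  0.0597]
5 [-0.0248  0.0719]
6 [-0.0366  0.0822]
7 [-0.0501  0.0903]
8 [-0.0647  0.0959]
9 [-0.0801  0.0989]
10 [-0.0958  0.0991]
11 [-0.1113  0.0967]
12 [-0.1262  0.0916]
```

View pics/k2.png

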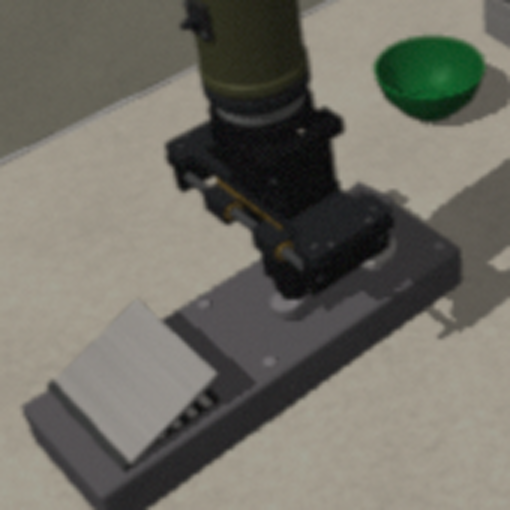

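Request:
carry_out:
  commands:
    - {"tx": 0.0005, "ty": 0.0155, "tz": 0, "rx": 0, "ry": 0, "rz": 0, "jaw": 0.2}
    - {"tx": -0.002, "ty": 0.031, "tz": 0, "rx": 0, "ry": 0, "rz": 0, "jaw": 0.2}
    - {"tx": -0.0075, "ty": 0.046, "tz": 0, "rx": 0, "ry": 0, "rz": 0, "jaw": 0.2}
    - {"tx": -0.015, "ty": 0.0595, "tz": 0, "rx": 0, "ry": 0, "rz": 0, "jaw": 0.2}
    - {"tx": -0.025, "ty": 0.072, "tz": 0, "rx": 0, "ry": 0, "rz": 0, "jaw": 0.2}
    - {"tx": -0.0365, "ty": 0.082, "tz": 0, "rx": 0, "ry": 0, "rz": 0, "jaw": 0.2}
    - {"tx": -0.05, "ty": 0.0905, "tz": 0, "rx": 0, "ry": 0, "rz": 0, "jaw": 0.2}
    - {"tx": -0.0645, "ty": 0.096, "tz": 0, "rx": 0, "ry": 0, "rz": 0, "jaw": 0.2}
    - {"tx": -0.08, "ty": 0.099, "tz": 0, "rx": 0, "ry": 0, "rz": 0, "jaw": 0.2}
    - {"tx": -0.096, "ty": 0.099, "tz": 0, "rx": 0, "ry": 0, "rz": 0, "jaw": 0.2}
    - {"tx": -0.1115, "ty": 0.0965, "tz": 0, "rx": 0, "ry": 0, "rz": 0, "jaw": 0.2}
    - {"tx": -0.126, "ty": 0.0915, "tz": 0, "rx": 0, "ry": 0, "rz": 0, "jaw": 0.2}

```text
time: 17.1
position: [0.6542, 0.1025, 0.079]
tool_rot: [-2.223, -2.219, -0.005]
ft_force: [4.4, -0.9, 6.2]
grip_width: 0.293
```

```bash
python3 - <<'E'
from h import *
circ(-384,10);im=get_image('side');crop(im,120,150,290,320,3,'pics/k3.png')
E
```

```text
t=17.10 pos [0.6542 0.1025 0.079 ] jaw yaw -0.09 tilt [0.0023 0.0026] F [ 4.4 -0.9  6.2] w 0.293 q [ 0.39  0.57 -0.79  1.56  0.43  1.19 -0.49]
now r 0.0912 ang -23.6
1 [-0.0137 -0.0076]
2 [-0.0259 -0.0174]
3 [-0.0363 -0.0293]
4 [-0.0444 -0.0427]
5 [-0.05   -0.0573]
6 [-0.053  -0.0727]
7 [-0.0533 -0.0884]
8 [-0.0509 -0.1039]
9 [-0.0458 -0.1187]
10 [-0.0382 -0.1325]
11 [-0.0284 -0.1447]
12 [-0.0165 -0.155 ]
```

View pics/k3.png

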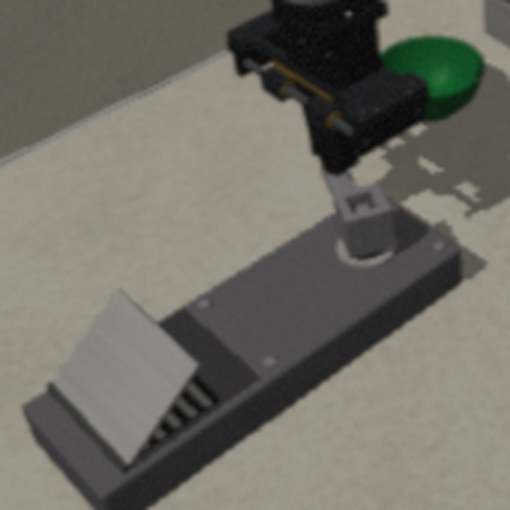

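Request:
carry_out:
  commands:
    - {"tx": -0.0135, "ty": -0.0075, "tz": 0, "rx": 0, "ry": 0, "rz": 0, "jaw": 0.2}
    - {"tx": -0.026, "ty": -0.0175, "tz": 0, "rx": 0, "ry": 0, "rz": 0, "jaw": 0.2}
    - {"tx": -0.0365, "ty": -0.0295, "tz": 0, "rx": 0, "ry": 0, "rz": 0, "jaw": 0.2}
    - {"tx": -0.0445, "ty": -0.0425, "tz": 0, "rx": 0, "ry": 0, "rz": 0, "jaw": 0.2}
    - {"tx": -0.05, "ty": -0.0575, "tz": 0, "rx": 0, "ry": 0, "rz": 0, "jaw": 0.2}
    - {"tx": -0.053, "ty": -0.0725, "tz": 0, "rx": 0, "ry": 0, "rz": 0, "jaw": 0.2}
    - {"tx": -0.0535, "ty": -0.0885, "tz": 0, "rx": 0, "ry": 0, "rz": 0, "jaw": 0.2}
    - {"tx": -0.051, "ty": -0.104, "tz": 0, "rx": 0, "ry": 0, "rz": 0, "jaw": 0.2}
    - {"tx": -0.046, "ty": -0.1185, "tz": 0, "rx": 0, "ry": 0, "rz": 0, "jaw": 0.2}
    - {"tx": -0.038, "ty": -0.1325, "tz": 0, "rx": 0, "ry": 0, "rz": 0, "jaw": 0.2}
    - {"tx": -0.0285, "ty": -0.1445, "tz": 0, "rx": 0, "ry": 0, "rz": 0, "jaw": 0.2}
    - {"tx": -0.0165, "ty": -0.155, "tz": 0, "rx": 0, "ry": 0, "rz": 0, "jaw": 0.2}

```text
time: 18.65
position: [0.4986, 0.0861, 0.0784]
tool_rot: [2.223, 2.219, 0.003]
ft_force: [5.9, 0.6, 3.9]
grip_width: 0.297
```

```bash
python3 - <<'E'
from h import *
circ(-504,10);im=get_image('side');crop(im,120,150,290,320,3,'pics/k4.png')
E
```

```text
t=18.65 pos [0.4986 0.0861 0.0784] jaw yaw -0.10 tilt [0.0019 0.001 ] F [5.9 0.6 3.9] w 0.297 q [ 0.62  0.25 -0.92  1.95  0.23  1.05 -0.41]
now r 0.0894 ang -143.7
1 [ 0.0134 -0.0081]
2 [ 0.0281 -0.0137]
3 [ 0.0435 -0.0168]
4 [ 0.0591 -0.0171]
5 [ 0.0746 -0.0146]
6 [ 0.0895 -0.0096]
7 [ 0.1032 -0.002 ]
8 [0.1154 0.0079]
9 [0.1257 0.0197]
10 [0.1338 0.0331]
11 [0.1395 0.0478]
12 [0.1425 0.0632]
```

View pics/k4.png

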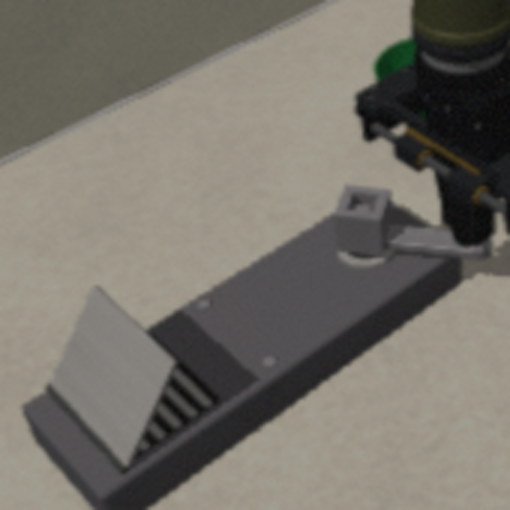

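Request:
carry_out:
  commands:
    - {"tx": 0.0135, "ty": -0.008, "tz": 0, "rx": 0, "ry": 0, "rz": 0, "jaw": 0.2}
    - {"tx": 0.028, "ty": -0.014, "tz": 0, "rx": 0, "ry": 0, "rz": 0, "jaw": 0.2}
    - {"tx": 0.0435, "ty": -0.017, "tz": 0, "rx": 0, "ry": 0, "rz": 0, "jaw": 0.2}
    - {"tx": 0.059, "ty": -0.017, "tz": 0, "rx": 0, "ry": 0, "rz": 0, "jaw": 0.2}
    - {"tx": 0.0745, "ty": -0.0145, "tz": 0, "rx": 0, "ry": 0, "rz": 0, "jaw": 0.2}
    - {"tx": 0.0895, "ty": -0.0095, "tz": 0, "rx": 0, "ry": 0, "rz": 0, "jaw": 0.2}
    - {"tx": 0.103, "ty": -0.002, "tz": 0, "rx": 0, "ry": 0, "rz": 0, "jaw": 0.2}
    - {"tx": 0.1155, "ty": 0.008, "tz": 0, "rx": 0, "ry": 0, "rz": 0, "jaw": 0.2}
    - {"tx": 0.1255, "ty": 0.0195, "tz": 0, "rx": 0, "ry": 0, "rz": 0, "jaw": 0.2}
    - {"tx": 0.134, "ty": 0.033, "tz": 0, "rx": 0, "ry": 0, "rz": 0, "jaw": 0.2}
    - {"tx": 0.1395, "ty": 0.0475, "tz": 0, "rx": 0, "ry": 0, "rz": 0, "jaw": 0.2}
    - {"tx": 0.1425, "ty": 0.063, "tz": 0, "rx": 0, "ry": 0, "rz": 0, "jaw": 0.2}

```text
time: 20.2
position: [0.5586, 0.2287, 0.0776]
tool_rot: [-2.218, -2.219, 0.007]
ft_force: [-3.2, 2.0, 7.6]
grip_width: 0.299
```

```bash
python3 - <<'E'
from h import *
circ(-624,10);im=get_image('side');crop(im,120,150,290,320,3,'pics/k5.png')
E
```

```text
t=20.20 pos [0.5586 0.2287 0.0776] jaw yaw 0.02 tilt [-0.0057 -0.0004] F [-3.2  2.   7.6] w 0.299 q [ 0.27  0.49 -0.88  1.71  0.41  1.15 -0.73]
now r 0.0905 ang 97.6
1 [0.0003 0.0157]
2 [-0.0022  0.0312]
3 [-0.0073  0.046 ]
4 [-0.0149  0.0597]
5 [-0.0248  0.0719]
6 [-0.0366  0.0822]
7 [-0.0501  0.0903]
8 [-0.0647  0.0959]
9 [-0.0801  0.0989]
10 [-0.0958  0.0991]
11 [-0.1113  0.0967]
12 [-0.1262  0.0916]
```

View pics/k5.png

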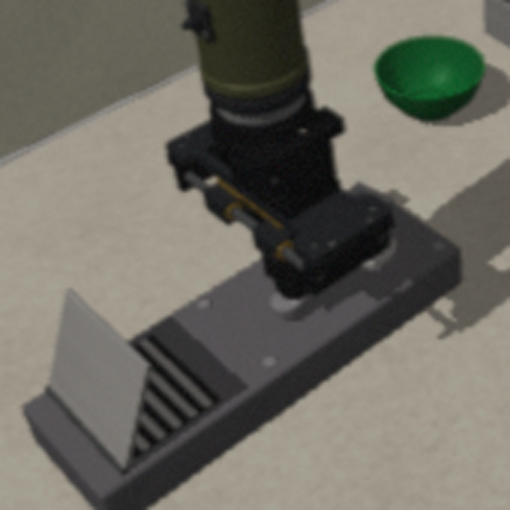

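```bash
cat >> h.py <<'E'
def flapang(pxmid):
    s=camera_info('side')
    ths=np.arange(.1,2,.005)
    e=[np.linalg.norm(proj(s,[.5706,.411-.09*np.cos(t),.049+.09*np.sin(t)])-pxmid) for t in ths]
    i=int(np.argmin(e));print('flap %.3f err px %.2f'%(ths[i],e[i]))
E
python3 - <<'E'
from h import *
flapang((120+110/3,150+330/3))
flapang((120+135/3,150+331/3))
im=get_image('side');crop(im,120,225,190,310,9,'pics/k6.png')
E
```

```text
flap 1.170 err px 1.79
flap 0.925 err px 3.27
```

View pics/k6.png

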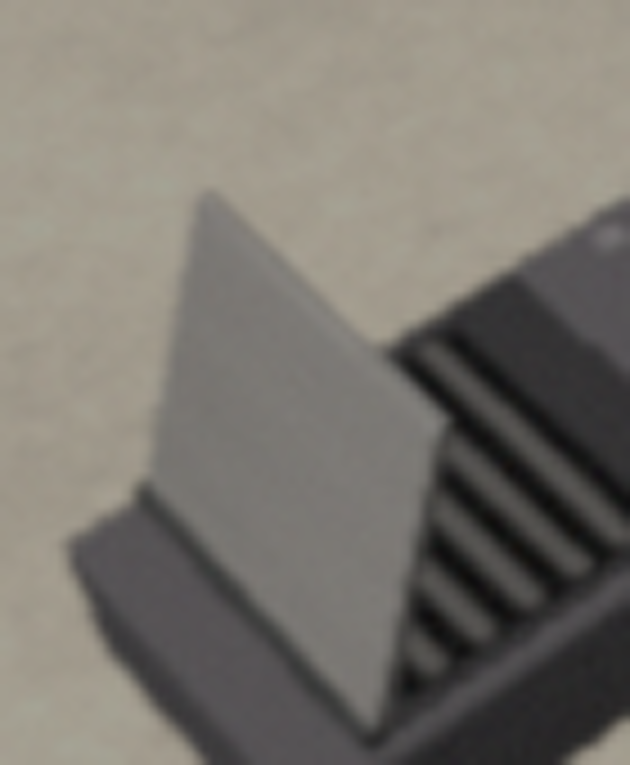

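Flap is at about 1.17 rad, which agrees with 520° wound plus 0.24 initially. About 188° remain.

Request:
carry_out:
  commands:
    - {"tx": 0.0005, "ty": 0.0155, "tz": 0, "rx": 0, "ry": 0, "rz": 0, "jaw": 0.2}
    - {"tx": -0.002, "ty": 0.031, "tz": 0, "rx": 0, "ry": 0, "rz": 0, "jaw": 0.2}
    - {"tx": -0.0075, "ty": 0.046, "tz": 0, "rx": 0, "ry": 0, "rz": 0, "jaw": 0.2}
    - {"tx": -0.015, "ty": 0.0595, "tz": 0, "rx": 0, "ry": 0, "rz": 0, "jaw": 0.2}
    - {"tx": -0.025, "ty": 0.072, "tz": 0, "rx": 0, "ry": 0, "rz": 0, "jaw": 0.2}
    - {"tx": -0.0365, "ty": 0.082, "tz": 0, "rx": 0, "ry": 0, "rz": 0, "jaw": 0.2}
    - {"tx": -0.05, "ty": 0.0905, "tz": 0, "rx": 0, "ry": 0, "rz": 0, "jaw": 0.2}
    - {"tx": -0.0645, "ty": 0.096, "tz": 0, "rx": 0, "ry": 0, "rz": 0, "jaw": 0.2}
    - {"tx": -0.08, "ty": 0.099, "tz": 0, "rx": 0, "ry": 0, "rz": 0, "jaw": 0.2}
    - {"tx": -0.096, "ty": 0.099, "tz": 0, "rx": 0, "ry": 0, "rz": 0, "jaw": 0.2}
    - {"tx": -0.1115, "ty": 0.0965, "tz": 0, "rx": 0, "ry": 0, "rz": 0, "jaw": 0.2}
    - {"tx": -0.126, "ty": 0.0915, "tz": 0, "rx": 0, "ry": 0, "rz": 0, "jaw": 0.2}

```text
time: 21.8
position: [0.6536, 0.101, 0.0785]
tool_rot: [2.224, 2.219, 0.003]
ft_force: [5.5, 0.9, 5.8]
grip_width: 0.291
```

Request:
carry_out:
  commands:
    - {"tx": -0.0135, "ty": -0.0075, "tz": 0, "rx": 0, "ry": 0, "rz": 0, "jaw": 0.2}
    - {"tx": -0.026, "ty": -0.0175, "tz": 0, "rx": 0, "ry": 0, "rz": 0, "jaw": 0.2}
    - {"tx": -0.0365, "ty": -0.0295, "tz": 0, "rx": 0, "ry": 0, "rz": 0, "jaw": 0.2}
    - {"tx": -0.0445, "ty": -0.0425, "tz": 0, "rx": 0, "ry": 0, "rz": 0, "jaw": 0.2}
    - {"tx": -0.05, "ty": -0.0575, "tz": 0, "rx": 0, "ry": 0, "rz": 0, "jaw": 0.2}
    - {"tx": -0.053, "ty": -0.0725, "tz": 0, "rx": 0, "ry": 0, "rz": 0, "jaw": 0.2}
    - {"tx": -0.0535, "ty": -0.0885, "tz": 0, "rx": 0, "ry": 0, "rz": 0, "jaw": 0.2}
    - {"tx": -0.0535, "ty": -0.0885, "tz": 0, "rx": 0, "ry": 0, "rz": 0, "jaw": 0.2}

```text
time: 22.8
position: [0.5617, 0.0487, 0.0775]
tool_rot: [-2.22, -2.218, 0.004]
ft_force: [-0.1, 0.1, 6.4]
grip_width: 0.296
```

```bash
python3 - <<'E'
from h import *
circ(-94,10,0);im=get_image('side');crop(im,120,225,190,310,9,'pics/k7.png');crop(im,120,150,290,320,3,'pics/k8.png')
E
```

```text
t=22.80 pos [0.5617 0.0487 0.0775] jaw yaw -0.06 tilt [-0.004   0.0005] F [-0.1  0.1  6.4] w 0.296 q [ 0.62  0.39 -0.89  1.81  0.34  1.11 -0.39]
now r 0.0907 ang -95.6
```

View pics/k7.png

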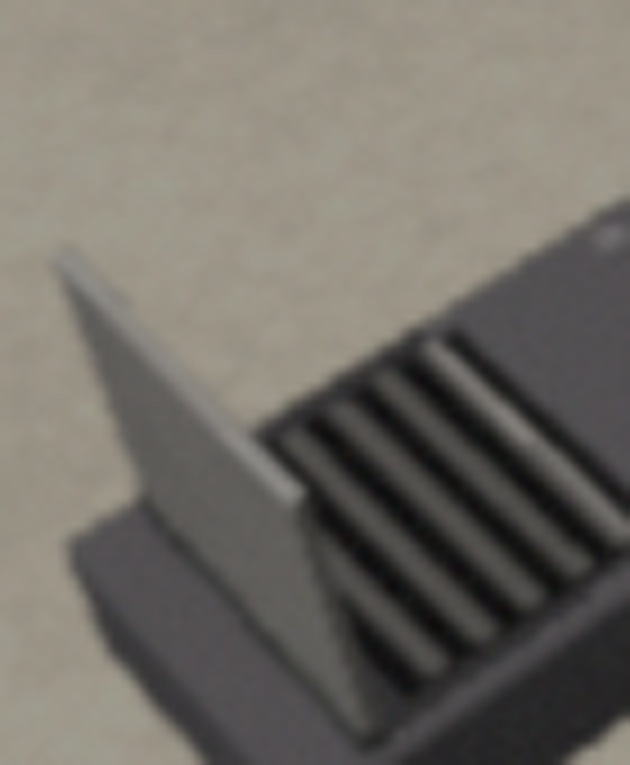

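View pics/k8.png

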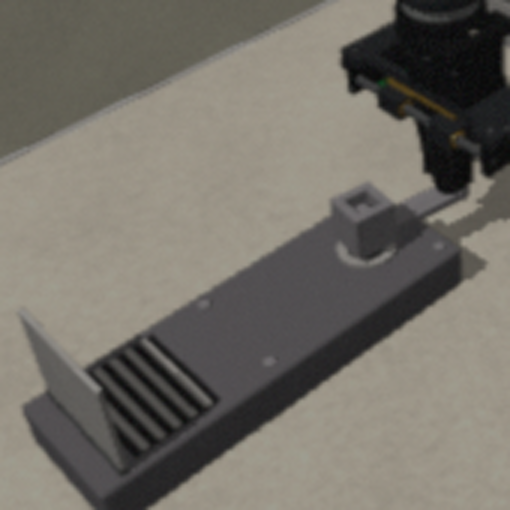

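```bash
python3 - <<'E'
from h import *
flapang((120+182/9,225+375/9)); s=camera_info('side')
for t in(1.4,1.5,1.57,1.65,1.75):print(t,proj(s,[.5706,.411-.09*np.cos(t),.049+.09*np.sin(t)]))
E
```

```text
flap 1.600 err px 1.28
1.4 [147.43043827 261.34634017]
1.5 [143.5180687  263.27544732]
1.57 [140.79081823 264.82503828]
1.65 [137.70926327 266.78680475]
1.75 [133.94649436 269.50658042]
```

Request:
carry_out:
  commands:
    - {"tx": 0, "ty": 0, "tz": 0, "rx": 0, "ry": 0, "rz": 0, "jaw": 0.5}
    - {"tx": 0, "ty": 0, "tz": 0, "rx": 0, "ry": 0, "rz": 0, "jaw": 0.9}
    - {"tx": 0, "ty": 0, "tz": 0, "rx": 0, "ry": 0, "rz": 0, "jaw": 0.9}
    - {"tx": 0, "ty": 0, "tz": 0, "rx": 0, "ry": 0, "rz": 0, "jaw": 0.9}
    - {"tx": 0, "ty": 0, "tz": 0, "rx": 0, "ry": 0, "rz": 0, "jaw": 0.9}
    - {"tx": 0, "ty": 0, "tz": -0.04, "rx": 0, "ry": 0, "rz": 0, "jaw": 0.9}
    - {"tx": 0, "ty": 0, "tz": -0.09, "rx": 0, "ry": 0, "rz": 0, "jaw": 0.9}
    - {"tx": 0, "ty": 0, "tz": -0.14, "rx": 0, "ry": 0, "rz": 0, "jaw": 0.9}
    - {"tx": -0.06, "ty": 0, "tz": -0.17, "rx": 0, "ry": 0, "rz": 0, "jaw": 0.9}
    - {"tx": -0.06, "ty": 0, "tz": -0.17, "rx": 0, "ry": 0, "rz": 0, "jaw": 0.9}
    - {"tx": -0.06, "ty": 0, "tz": -0.17, "rx": 0, "ry": 0, "rz": 0, "jaw": 0.9}

```text
time: 24.22
position: [0.5638, -0.013, 0.2477]
tool_rot: [-2.225, -2.217, 0.0]
ft_force: [0.1, 0.6, -0.8]
grip_width: 0.903
```

```bash
python3 - <<'E'
from h import *
st();c=camera_info('wrist');s=camera_info('side');im=get_image('wrist');np.savez('m1.npz',im=im,**c);cv2.imwrite('pics/m1.png',im[:,:,::-1]);im=get_image('side');cv2.imwrite('pics/m2.png',im[:,:,::-1]);crop(im,190,160,300,250,7,'pics/m3.png')
E
```

```text
t=24.23 pos [ 0.5638 -0.013   0.2477] jaw yaw -0.20 tilt [-0.0003  0.0002] F [ 0.1  0.6 -0.8] w 0.903 q [ 0.78  0.23 -0.93  1.61  0.18  1.4  -0.17]
```

View pics/m1.png

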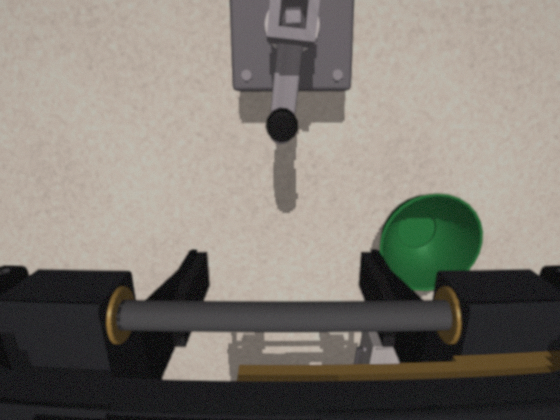

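View pics/m2.png

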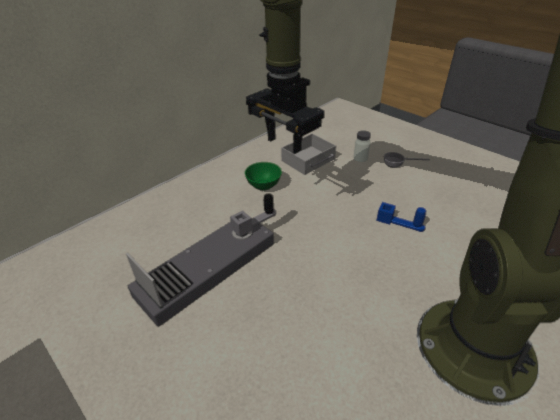

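View pics/m3.png

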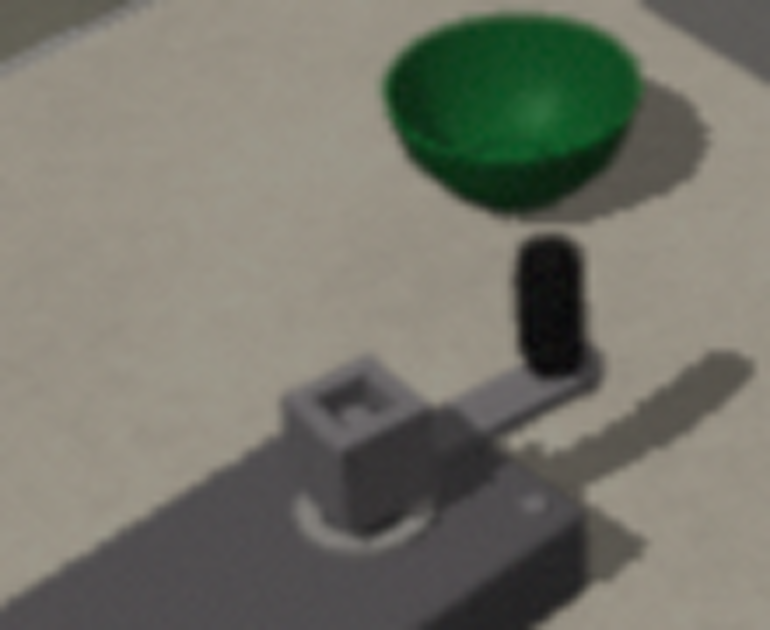

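The crank is still seated, with its bottom corner at the same pixel as just after seating. The flap is upright at about 1.6 rad, the bystanders haven't moved, and the gripper is clear.

```bash
python3 - <<'E'
from h import *
print(ctrl.close_job())
E
```

```text
the job is handed in; nothing more can be done
None
```

I seated the steel crank on the shaft, wound it about 710° clockwise by gripping its knob, then released it and backed the gripper away. I handed the job in at about 24 s of the 72 s allowed; no verdict was reported.

- **Flap:** the side camera put it at about 1.60 rad, within the 1.40–1.75 band. The angle wound, plus a start angle I inferred from the shaft's orientation, gives roughly 1.57–1.58 rad.
- **Crank:** after release it looked fully down on the collar and centred, matching the picture taken just after seating. I compared pictures only and did not re-measure its height.
- **Forces:** readings at the end of each winding move stayed under about 8 N.
- **Bystanders:** by eye, the bowl, tin, jar, strainer and blue crank had not moved. I did not measure their positions again.

The only problem was that the first move call was refused as invalid, because every row needed all seven values; nothing moved. No checks disagreed beyond about 1–2 mm of noise in the position readings.

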